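# Batch valve bodies through the drop-bottom hopper and store them with their logger

### The arm

A 6-joint arm with a two-finger parallel gripper is mounted at the origin on the work surface. World frame = base frame: x ahead of the robot, y to its left, z up, the work surface at z = 0. Lengths are in mm, angles in rad, forces in N, time in s.
With the tool pointing down it reaches from about 275 to 1000 mm from the base axis. Payload 8.4 kg.
Tool frame: the origin (TCP) lies on the centre line of the jaws, within the pads' length; the fingertips stand 25 mm ahead of it and the grasp point (between the pads) lies 6 mm ahead of it; z points along the fingers, x is the direction in which the jaws open and shut, and the axes are right-handed (so a half turn about z gives the same grasp; the last joint's range is limited). The gripper opens to 85 mm and grips with 20 to 120 N. Pads are 22 mm wide; open, the fingers measure 114 mm over their backs; the gripper's body (76 mm by 85 mm) begins 54 mm behind the grasp point. The pads swing forward as they close: fully open they stand 13 mm farther back than shut.
Start: joints at [-1.211, 0.353, 1.633, -0, 1.155, -0.002], TCP at [221.223, -584.541, 256.281] pointing down, gripper open.
Joint ranges: [-2.63, 2.63], [-0.92, 2.1], [0.06, 2.66], [-1.3, 4.44], [0, 2.69], [-3.02, 3.02]. Speed limits (rad/s): [2.22, 2.22, 2.79, 3.14, 3.14, 3.14].

### API

Orientations are given as [roll, pitch, yaw] about the fixed x, y, z axes, in that order (R = Rz(yaw) Ry(pitch) Rx(roll)).
In Python, from rig import r gives the robot as it stands. The module is installed in compiled form; this text tells all that it offers.
- The arm moves only by the tool jog_arm, never from a script. Its argument "deltas" is a list of rows, each an object with "gripper": the gripper command: -1 is fully open, 1 is shut, values between are in proportion; "translation": the shift along the world's x, y, z in units of 10 cm (1.0 is 10 cm), a list of three; "dr": the turn, a rotation vector about the world's x, y, z in units of pi/2 rad (1.0 is pi/2 rad), a list of three. In form: [{"gripper": gripper, "translation": [x, y, z], "dr": [wx, wy, wz]}, ...]. A call has 1 to 12 rows; each row shifts and turns the commanded pose from where the row before left it; what a row does not reach is not made up. A row lasts 1/12 s, in which the tool goes at most 41.7 mm and 7.16 degrees, less where a joint would pass 70% of its speed; a pose out of reach is approached as far as the arm can. A call with a number of a shift or a turn outside -1 to 1 is refused whole. A call with a gripper value outside its range is refused whole. The fingers move at their own pace and stop on an object; "squeeze" is the grip in N (left out, the last holds). Time passes only in rows, so rows that do not move let the fingers close. It gives the time, the measured TCP pose, the force and the opening at its end, in the units of the state.
- r.sense(): the state, without advancing time (a new reading comes with each control period).
- r.grab_frame(name): name is "scene" or "top" or "wrist"; returns the picture (480x640x3 uint8, blue, green, red); there is no depth.
- r.calibration(name): a dict with "mtx" (3x3 intrinsics, pixels), "k1" (the pictures are not rectified: a ray, as slopes to the right and down, at radius r is drawn at 1 + k1 r^2 times it, then the intrinsics apply), "world_from_camera" (4x4, takes a point from camera to world coordinates). Camera axes: x right, y down, z forward; pixel columns grow to the right and rows downward; lengths in mm; the calibration is good to about 2 mm. A picture is of the moment at which its call begins: read the wrist's pose just before it. calibration takes no time and is no camera call; for the wrist camera it gives the pose at the moment of the call.
- r.sign_off(): hands the job in, once; it reports no verdict.
The state is a dict: "clock": time; "qpos": joint angles; "qvel": joint speeds; "joint_efforts": joint torques, N m; "eef_pos": TCP position; "tcp_rot": TCP orientation; "contact_force": force on the tool from outside, world axes, zero at the start; "wrist_torque": the same for the moment, N m; "opening": opening from 0.0 (shut) to 1.0 (fully open).
Only numpy, scipy, OpenCV 4.12 (cv2) and the standard library are available. Lean on these libraries where they do the work, as an engineer would, in place of code of your own. Each camera call takes 0.05 s, during which the arm holds its last target. There are 200 camera calls.

### The job

Gather every white valve body from the mat into the hopper, and only when the whole batch is in it draw the red bolt and pull the lever so that the trap swings wide open and drops the batch into the open drawer, then swing the trap fully shut again and push the bolt fully home. Stand the yellow data logger upright in the drawer's empty right-hand bay, and last of all, with every valve body in the drawer and the trap bolted, slide the drawer fully shut. Leave the other things on the bench where they are.

Things in the scene. Friction and masses are not known exactly. Their poses are not given: they have to be found in the camera images.
- station: Fixed batching station: low cream drawer cabinet (330 mm wide, 112 high) with a blue-fronted drawer and, held by a mast in front of it, an aluminium hopper over the left bay of the open drawer (trap 175 mm, wall tops 270 mm above bench). Origin: on the bench at mid front edge of the cabinet, which lies at x 0 to 225 mm. x points the way the drawer shuts (roughly away from the robot), y left, z up
- hopper_mouth (a point): Centre of the hopper's open top, level with the wall tops (270 mm above the bench); axes as the station. The hopper is a straight box 100 mm square inside, 95 mm deep, walls 4 mm; its whole bottom is the trap. It holds all the parts. A clear deflector plate hangs below its front wall to 110 mm above the bench
- trap (a joint): Yellow trap door with side cheeks, the hopper's bottom, hinged along y at the hopper's far (+x) lower edge, rad: 0 = shut (level), 1.15 = fully open, hanging. Rigid with a red lever arm on the hopper's left (+y) side: pull the lever towards the robot to open, push away to shut. Stiff (about 2 N at the lever bar), stays where left. Held shut (to about 0.05 rad) while the bolt is engaged
- trap_bar (a point): Grip point on the black round lever bar (14 mm diameter, along station y from 54 mm hopper-side of this point to 42 mm beyond; grip from above). Moves with the trap on a circle of 140 mm radius about the line along y through trap_hinge: shut, the lever leans 0.45 rad past upright away from the robot; fully open, 0.70 rad towards it
- trap_hinge (a point): Point on the trap's hinge line, at the same station y as trap_bar
- bolt (a joint): Sliding bolt behind the hopper that locks the lever, m: 0 = engaged (its steel tongue stands in front of the lever arm), 0.03 = fully withdrawn (slid to the right, station -y). Goes back in only when the trap is fully shut. Friction about 1.5 N; stays where left. Starts engaged
- bolt_peg (a point): Red upright grip peg of the bolt, 12 mm diameter, 40 mm tall; this point is 23 mm above its foot and 17 mm below its top, about 60 mm from the lever arm along y when engaged. Moves with the bolt
- drawer (a joint): Drawer, m: 0 = fully shut, grows as it comes out towards the robot (station -x), up to 0.19. Starts open by 0.170 to 0.185. Friction about 1.2 N; stays where left
- drawer_mid (a point): Centre of the drawer's floor (top surface, 13 mm above the bench), moves with the drawer; axes as the station. Inside: x -102 to 96 mm, y -144 to 144 mm, walls 60 mm high; a low wall 5 mm thick along x at y = 0 parts it into the left (+y) bay, under the hopper, and the right (-y) bay. The cabinet's opening is 91 mm above this floor
- logger_bay (a point): Point on the floor of the right bay, a good spot for the middle of the logger: 90 mm from the bay's front wall along x, 73 mm from the low wall and 68 mm from the side wall; moves with the drawer, axes as the station
- drawer_front (a point): Point on the outer face of the drawer's blue front (14 mm thick, its lower edge about 7 and its upper 100 mm above the bench), before the right bay, where pushing it shut leaves room for the hand beside the hopper; 78 mm above the bench, 22 mm below the upper edge. Moves with the drawer
- logger_mid (a point): Yellow data logger with a small black display on top, 36 mm (its x) by 60 mm (its y) by 45 mm tall (its z), 90 g; point at its centre. Stands on the bench right of the station
- part1_mid (a point): White moulded valve body, block 40 mm (its x) by 28 mm (its y) by 24 mm (its z) with a blue round port 20 mm in diameter and 8 mm high on top; 35 g; the point is its centre half-way up the 32 mm. Lies on the bench's light-blue mat at the left at the start, any way round. Absent in some runs (None from the start)
- part2_mid (a point): White moulded valve body, block 40 mm (its x) by 28 mm (its y) by 24 mm (its z) with a blue round port 20 mm in diameter and 8 mm high on top; 35 g; the point is its centre half-way up the 32 mm. Lies on the bench's light-blue mat at the left at the start, any way round. Absent in some runs (None from the start)
- part3_mid (a point): White moulded valve body, block 40 mm (its x) by 28 mm (its y) by 24 mm (its z) with a blue round port 20 mm in diameter and 8 mm high on top; 35 g; the point is its centre half-way up the 32 mm. Lies on the bench's light-blue mat at the left at the start, any way round. Absent in some runs (None from the start)
- part4_mid (a point): White moulded valve body, block 40 mm (its x) by 28 mm (its y) by 24 mm (its z) with a blue round port 20 mm in diameter and 8 mm high on top; 35 g; the point is its centre half-way up the 32 mm. Lies on the bench's light-blue mat at the left at the start, any way round. Absent in some runs (None from the start)
- part5_mid (a point): White moulded valve body, block 40 mm (its x) by 28 mm (its y) by 24 mm (its z) with a blue round port 20 mm in diameter and 8 mm high on top; 35 g; the point is its centre half-way up the 32 mm. Lies on the bench's light-blue mat at the left at the start, any way round. Absent in some runs (None from the start)
- spray: Bystander, to be left alone: white spray-fluid bottle with a blue cap, 64 mm diameter, 180 mm tall; origin at its underside
- tape: Bystander, to be left alone: green tape roll lying flat, 96 mm diameter, 24 mm high; origin at its underside
- cup: Bystander, to be left alone: steel cup, 66 mm diameter, 70 mm tall; origin at its underside
- driver: Bystander, to be left alone: screwdriver lying on the bench; origin at its underside
- case: Bystander, to be left alone: black flat gauge case 160 x 50 x 22 mm; origin at its underside
- jar: Bystander, to be left alone: glass jar, 60 mm diameter, 85 mm tall; origin at its underside

How it is judged (in metres and radians):
On the way, in this order (a step that is already met when the one before it is completed fails the run):
1. every valve body is in the hopper, the trap still shut (x of part1_mid in the frame of hopper_mouth between -0.055 and 0.055 m and y of part1_mid in the frame of hopper_mouth between -0.055 and 0.055 m and z of part1_mid in the frame of hopper_mouth between -0.1 and 0.005 m and x of part2_mid in the frame of hopper_mouth between -0.055 and 0.055 m and y of part2_mid in the frame of hopper_mouth between -0.055 and 0.055 m and z of part2_mid in the frame of hopper_mouth between -0.1 and 0.005 m and x of part3_mid in the frame of hopper_mouth between -0.055 and 0.055 m and y of part3_mid in the frame of hopper_mouth between -0.055 and 0.055 m and z of part3_mid in the frame of hopper_mouth between -0.1 and 0.005 m and x of part4_mid in the frame of hopper_mouth between -0.055 and 0.055 m and y of part4_mid in the frame of hopper_mouth between -0.055 and 0.055 m and z of part4_mid in the frame of hopper_mouth between -0.1 and 0.005 m and x of part5_mid in the frame of hopper_mouth between -0.055 and 0.055 m and y of part5_mid in the frame of hopper_mouth between -0.055 and 0.055 m and z of part5_mid in the frame of hopper_mouth between -0.1 and 0.005 m and value of joint trap below 0.06 rad), for 0.2 s.
2. the trap is swung wide open (value of joint trap above 0.95 rad), for 0.1 s.
3. every valve body is in the drawer, the drawer is still out, the trap is shut and the bolt home (x of part1_mid in the frame of drawer_mid between -0.105 and 0.105 m and y of part1_mid in the frame of drawer_mid between -0.146 and 0.146 m and z of part1_mid in the frame of drawer_mid between 0.003 and 0.07 m and x of part2_mid in the frame of drawer_mid between -0.105 and 0.105 m and y of part2_mid in the frame of drawer_mid between -0.146 and 0.146 m and z of part2_mid in the frame of drawer_mid between 0.003 and 0.07 m and x of part3_mid in the frame of drawer_mid between -0.105 and 0.105 m and y of part3_mid in the frame of drawer_mid between -0.146 and 0.146 m and z of part3_mid in the frame of drawer_mid between 0.003 and 0.07 m and x of part4_mid in the frame of drawer_mid between -0.105 and 0.105 m and y of part4_mid in the frame of drawer_mid between -0.146 and 0.146 m and z of part4_mid in the frame of drawer_mid between 0.003 and 0.07 m and x of part5_mid in the frame of drawer_mid between -0.105 and 0.105 m and y of part5_mid in the frame of drawer_mid between -0.146 and 0.146 m and z of part5_mid in the frame of drawer_mid between 0.003 and 0.07 m and value of joint trap below 0.06 rad and value of joint bolt below 0.006 m and value of joint drawer above 0.1 m), for 0.2 s.
4. the drawer is shut with the logger standing in its right-hand bay (x of logger_mid in the frame of drawer_mid between -0.105 and 0.105 m and y of logger_mid in the frame of drawer_mid between -0.146 and 0 m and z of logger_mid in the frame of drawer_mid between 0.01 and 0.04 m and angle between logger_mid's own z axis and vertical below 0.2 rad and value of joint drawer below 0.006 m), for 0.2 s.
At the end, for the whole second after the job is handed in: Every valve body present is in the drawer; the logger stands upright (within 0.2 rad) in the drawer's right-hand bay; the trap is shut (under 0.06 rad) and the bolt home (within 6 mm); the drawer is shut (within 6 mm) (all of step 4 and x of part1_mid in the frame of drawer_mid between -0.105 and 0.105 m and y of part1_mid in the frame of drawer_mid between -0.146 and 0.146 m and z of part1_mid in the frame of drawer_mid between 0.003 and 0.07 m and x of part2_mid in the frame of drawer_mid between -0.105 and 0.105 m and y of part2_mid in the frame of drawer_mid between -0.146 and 0.146 m and z of part2_mid in the frame of drawer_mid between 0.003 and 0.07 m and x of part3_mid in the frame of drawer_mid between -0.105 and 0.105 m and y of part3_mid in the frame of drawer_mid between -0.146 and 0.146 m and z of part3_mid in the frame of drawer_mid between 0.003 and 0.07 m and x of part4_mid in the frame of drawer_mid between -0.105 and 0.105 m and y of part4_mid in the frame of drawer_mid between -0.146 and 0.146 m and z of part4_mid in the frame of drawer_mid between 0.003 and 0.07 m and x of part5_mid in the frame of drawer_mid between -0.105 and 0.105 m and y of part5_mid in the frame of drawer_mid between -0.146 and 0.146 m and z of part5_mid in the frame of drawer_mid between 0.003 and 0.07 m and value of joint trap below 0.06 rad and value of joint bolt below 0.006 m); the robot touches nothing.
It fails at once if a bystander is moved more than 30 mm (distance of any of spray, tape, cup, driver, case, jar from where it was at the start of the episode above 0.03 m).
Of part1, part2, part3, part4, part5 only 2 to 4 are there at a start; the rules pass over those that are not, and their reading is None.
At some moment in a run one of part1, part2, part3, part4, part5 may be knocked a few centimetres aside while the robot is not near it.
It also fails if it takes over 210 s, if anything falls off the work surface, if the arm or the gripper's body presses on something with over 40 N, if the wrist force passes 120 N, or if a joint passes its speed limit or range.

## Working session

There is one attempt and no reset: what is moved stays moved. The work goes in short steps, Python scripts to look and compute and a tool call to move; the robot and the scene stay as the last step left them, time stands still between calls to the robot, and variables do not carry over. Pictures are saved under pics/ and viewed, about 12 in all and at most 16, crops included, and the job is handed in when it is done.

Besides the shell and the picture viewer there is one more tool, called after ">>>" by a JSON object that holds its "method" and its "body", one argument or row to a line. jog_arm: Moves the arm, as the interface text tells. Shifts and turns lie within -1 to 1; 1 stands for 10 cm of shift or pi/2 rad of turn. Its arguments: {"type":"object","properties":{"deltas":{"type":"array"},"squeeze":{"type":"number"}},"required":["deltas"]}

```bash
mkdir -p pics; cat > h.py <<'E'
import numpy as np, cv2
from rig import r
def snap(cam,name):
    im=r.grab_frame(cam); cv2.imwrite(f'pics/{name}.png',im); return im
def ray(cam,uv,c=None):
    c=c or r.calibration(cam); K=np.array(c['mtx']);T=np.array(c['world_from_camera'])
    d=np.array([(uv[0]-K[0,2])/K[0,0],(uv[1]-K[1,2])/K[1,1]]);s=d.copy()
    for _ in range(20): s=d/(1+c['k1']*(s@s))
    v=T[:3,:3]@np.array([*s,1]); return T[:3,3],v
def px2w(cam,uv,z,c=None):
    o,v=ray(cam,uv,c); return o+v*(z-o[2])/v[2]
def w2px(cam,p,c=None):
    c=c or r.calibration(cam); K=np.array(c['mtx']);T=np.array(c['world_from_camera'])
    q=T[:3,:3].T@(np.array(p)-T[:3,3]); s=q[:2]/q[2]; s=s*(1+c['k1']*(s@s))
    return np.array([K[0,0]*s[0]+K[0,2],K[1,1]*s[1]+K[1,2]])
E
python3 - <<'E'
from h import *
np.set_printoptions(precision=3,suppress=True)
print(r.sense())
for c in ("scene","top"): snap(c,c+"0"); print(c,r.calibration(c))
E
```

```text
{'clock': 0.0, 'qpos': array([-1.211,  0.354,  1.634,  0.   ,  1.155, -0.002]), 'qvel': array([ 0.   , -0.002,  0.   ,  0.   ,  0.002,  0.001]), 'joint_efforts': array([ -0.001, -60.525, -34.207,  -0.   ,   0.009,   0.   ]), 'eef_pos': array([ 221.075, -584.114,  255.56 ]), 'tcp_rot': array([-3.142,  0.001, -1.209]), 'contact_force': array([ 0.394,  0.363, -0.465]), 'wrist_torque': array([-0.006, -0.053, -0.058]), 'opening': 0.9957802204376128}
scene {'mtx': array([[436.516,   0.   , 312.61 ],
       [  0.   , 436.516, 245.611],
       [  0.   ,   0.   ,   1.   ]]), 'k1': 0.011013712264263915, 'world_from_camera': array([[   0.833,    0.357,   -0.423, 1045.737],
       [   0.554,   -0.548,    0.627, -711.715],
       [  -0.007,   -0.756,   -0.654,  959.877],
       [   0.   ,    0.   ,    0.   ,    1.   ]])}
top {'mtx': array([[463.79 ,   0.   , 321.312],
       [  0.   , 463.79 , 237.176],
       [  0.   ,   0.   ,   1.   ]]), 'k1': -0.06654847929618651, 'world_from_camera': array([[  -0.007,   -0.999,    0.053,  476.348],
       [  -1.   ,    0.006,   -0.023,   47.432],
       [   0.023,   -0.053,   -0.998, 1271.34 ],
       [   0.   ,    0.   ,    0.   ,    1.   ]])}
```

View pics/top0.png

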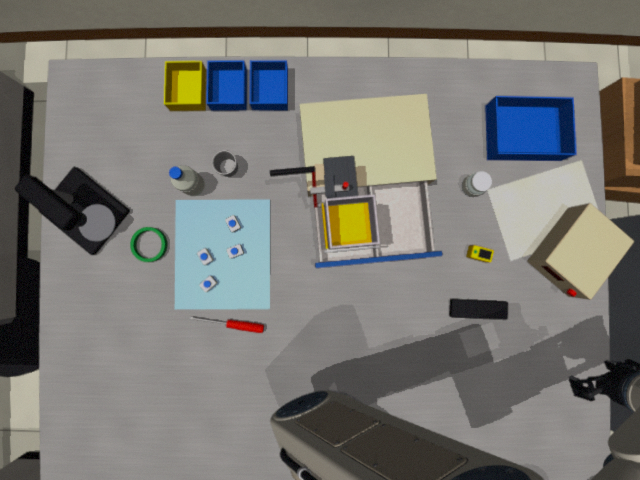

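View pics/scene0.png

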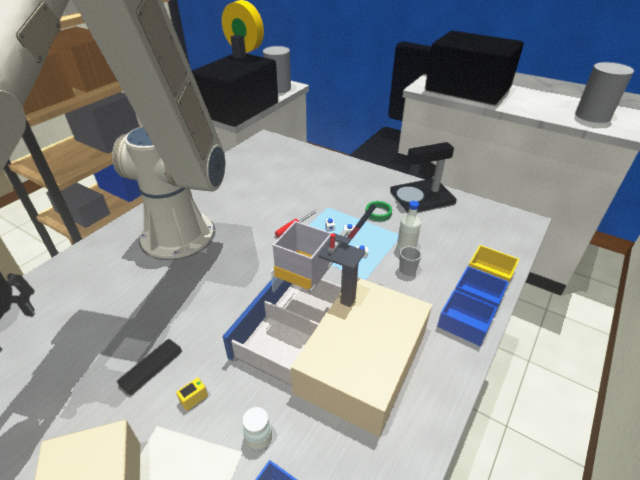

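The top view shows four valve bodies on the mat near (233,223), (235,251), (206,256) and (208,283). The logger is near (481,254), the hopper near (350,222) and the lever bar at (270–315,172). The scene view agrees. Next I enlarge these areas to measure them.

```bash
python3 - <<'E'
from h import *
im=cv2.imread('pics/top0.png')
a=cv2.resize(im[85:275,262:462],None,fx=4,fy=4,interpolation=cv2.INTER_CUBIC)[:600]
def rs(x0,x1,y0,y1,w,h): return cv2.resize(im[y0:y1,x0:x1],(w,h),interpolation=cv2.INTER_CUBIC)
A=rs(262,462,85,275,600,570)
cv2.imwrite('pics/c1.png',rs(262,452,88,276,600,594))
# parts: white & yellow segmentation
hsv=cv2.cvtColor(im,cv2.COLOR_BGR2HSV)
def blobs(m,lo,off=(0,0)):
    n,l,s,c=cv2.connectedComponentsWithStats(m.astype(np.uint8))
    return [(i,s[i],c[i],l) for i in range(1,n) if s[i][4]>=lo]
sub=np.zeros(im.shape[:2],bool); sub[198:310,175:270]=1
blue=(hsv[...,0]>95)&(hsv[...,0]<125)&(hsv[...,1]>120)&sub
white=(hsv[...,1]<50)&(hsv[...,2]>150)&sub
for nm,m in(('blue',blue),('white',white)):
  for i,s,c,l in blobs(m,12): print(nm,s,c,px2w('top',c,32 if nm=='blue' else 20).round(1))
m=cv2.dilate((white|blue).astype(np.uint8),np.ones((3,3)))
for i,s,c,l in blobs(m,40):
  ys,xs=np.where(l==i); P=np.array([px2w('top',(x,y),24)[:2] for x,y in zip(xs,ys)],np.float32)
  print('part',cv2.minAreaRect(P))
ye=(hsv[...,0]>20)&(hsv[...,0]<35)&(hsv[...,1]>120); ye[:, :460]=0; ye[:240]=0;ye[270:]=0
ye[:,500:]=0
ys,xs=np.where(ye);P=np.array([px2w('top',(x,y),45)[:2] for x,y in zip(xs,ys)],np.float32);print('logger',cv2.minAreaRect(P))
E
```

```text
blue [229 220   7   7  35] [231.82857143 222.74285714] [581.8 257.8  32. ]
blue [231 248   7   6  36] [233.97222222 250.61111111] [507.2 251.9  32. ]
blue [201 253   6   7  36] [203.5        256.16666667] [492.9 333.2  32. ]
blue [204 281   7   6  34] [206.70588235 283.5       ] [420.1 324.4  32. ]
white [190 199  80   1  80] [229.5 199. ] [647.5 266.5  20. ]
white [175 200   1  39  39] [175. 219.] [594.  414.1  20. ]
white [225 215  15  18 107] [231.73831776 223.14953271] [581.8 260.1  20. ]
white [226 244  17  15 114] [233.92105263 250.88596491] [506.8 254.   20. ]
white [197 248  11  11  51] [201.2745098  251.94117647] [504.4 342.1  20. ]
white [200 255  12  10  53] [205.94339623 260.37735849] [481.7 329.4  20. ]
white [199 275  17  18 110] [206.71818182 283.56363636] [419.4 327.   20. ]
white [175 308  95   2 102] [224.44117647 308.92156863] [351.4 279.3  20. ]
part ((593.725830078125, 412.9932861328125), (108.4631576538086, 5.483392715454102), 0.6645758152008057)
part ((647.0264892578125, 278.22210693359375), (243.71969604492188, 5.509148120880127), 89.64942932128906)
part ((581.3355712890625, 258.4734802246094), (49.65886688232422, 36.06427764892578), 26.6739501953125)
part ((506.1694030761719, 253.0308837890625), (37.4948844909668, 46.840763092041016), 21.5399227142334)
part ((492.930419921875, 334.96722412109375), (47.87675094604492, 35.388145446777344), 29.26307487487793)
part ((419.11932373046875, 326.057861328125), (36.116600036621094, 48.98355484008789), 44.773765563964844)
part ((352.8429870605469, 285.3782958984375), (257.0733642578125, 8.10208511352539), 89.7310562133789)
logger ((495.94708251953125, -406.6334533691406), (70.69941711425781, 37.306861877441406), 75.72671508789062)
```

View pics/c1.png

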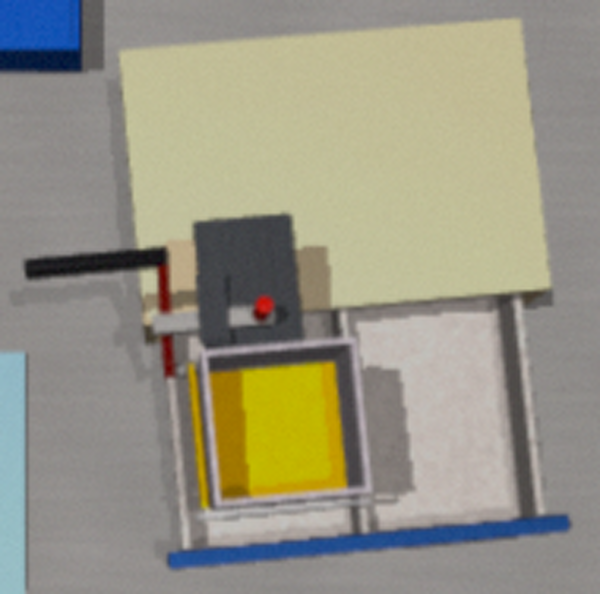

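The station crop shows the cabinet-top corners at (120,49), (521,18) and (551,289). The hopper rim corners are at about (201,348), (357,340), (371,494) and (213,505). The bar runs (25,269) to (165,257), the peg is at (264,304), and the drawer front lies along y≈520–555.

```bash
python3 - <<'E'
from h import *
np.set_printoptions(precision=1,suppress=True)
f=lambda x,y:(262+x/3.158-.35,88+y/3.16-.35)
cab=[px2w('top',f(*p),112) for p in((120,49),(521,18),(551,289))]
hop=[px2w('top',f(*p),270) for p in((201,348),(357,340),(371,494),(213,505))]
print(np.array(cab),np.array(hop))
a=cab[1]-cab[0];b=cab[2]-cab[1];print(np.linalg.norm(a),np.linalg.norm(b),np.arctan2(a[0],-a[1]),np.arctan2(b[1],-b[0])*-1)
print('hopsides',[np.linalg.norm(hop[i]-hop[(i+1)%4]) for i in range(4)],np.mean(hop,0))
# station: yaw psi; x axis=(cos,sin), y=( -sin,cos)
A=cab[2]; 
psi=np.mean([np.arctan2(a[0],-a[1]), np.arctan2(-b[1],-b[0])]);print('psi',psi)
ex=np.array([np.cos(psi),np.sin(psi)]);ey=np.array([-np.sin(psi),np.cos(psi)])
# corners: cab0=(225,165) cab1=(225,-165) cab2=(0,-165)
O=np.mean([cab[0][:2]-225*ex-165*ey,cab[1][:2]-225*ex+165*ey,cab[2][:2]+165*ey],0);print('O',O)
st=lambda p:np.array([(p[:2]-O)@ex,(p[:2]-O)@ey,p[2]])
print('hopper st',np.array([st(h) for h in hop]),st(np.mean(hop,0)))
for z in(285,301,315): print('bar',z,st(px2w('top',f(25,269),z)),st(px2w('top',f(165,257),z)))
for z in(200,230,260): print('peg',z,st(px2w('top',f(264,304),z)), px2w('top',f(264,304),z))
for p in((171,560),(569,521)):print('front',st(px2w('top',f(*p),100)),px2w('top',f(*p),100))
im=cv2.imread('pics/scene0.png');hsv=cv2.cvtColor(im,cv2.COLOR_BGR2HSV)
m=((hsv[...,0]<8)|(hsv[...,0]>172))&(hsv[...,1]>150)&(hsv[...,2]>70);m[:,:322]=0;m[:,375:]=0;m[:220]=0;m[260:]=0
ys,xs=np.where(m);k=xs<340;print(xs[k].min(),xs[k].max(),ys[k].min(),ys[k].max(),xs[k].mean(),ys[k].mean())
for z in (200,230,260):print(px2w('scene',(xs[k].mean(),ys[k].min()),z))
cv2.imwrite('pics/c2.png',cv2.resize(im[195:345,215:415],(800,600),interpolation=cv2.INTER_CUBIC))
E
```

```text
[[ 880.8   73.4  112. ]
 [ 908.4 -254.5  112. ]
 [ 684.1 -273.2  112. ]] [[ 614.9   14.9  270. ]
 [ 620.2  -93.   270. ]
 [ 513.7 -101.2  270. ]
 [ 506.9    7.4  270. ]]
329.1186860319994 225.12412228410423 0.08417146035257052 0.08333154449518548
hopsides [np.float64(108.01134404527376), np.float64(106.76466481825993), np.float64(108.9000980956929), np.float64(108.32381678530673)] [563.9 -43.  270. ]
psi 0.083751502423878
O [ 670.4 -109.2]
hopper st [[ -44.8  128.2  270. ]
 [ -48.7   20.3  270. ]
 [-155.4   21.   270. ]
 [-153.2  129.9  270. ]] [-100.5   74.9  270. ]
bar 285 [ 17.4 243.1 285. ] [ 17.4 147.6 285. ]
bar 301 [ 14.2 242.  301. ] [ 14.1 148.  301. ]
bar 315 [ 11.4 241.  315. ] [ 11.3 148.4 315. ]
peg 200 [ -6.9  75.8 200. ] [657.2 -34.2 200. ]
peg 230 [-11.7  78.5 230. ] [652.1 -31.9 230. ]
peg 260 [-16.6  81.2 260. ] [647.1 -29.6 260. ]
front [-189.3  160.1  100. ] [468.4  34.6 100. ]
front [-187.4 -162.9  100. ] [ 497.2 -287.2  100. ]
331 334 234 246 332.25 238.5
[572.8  87.1 200. ]
[591.5  55.5 230. ]
[610.2  24.  260. ]
```

View pics/c2.png

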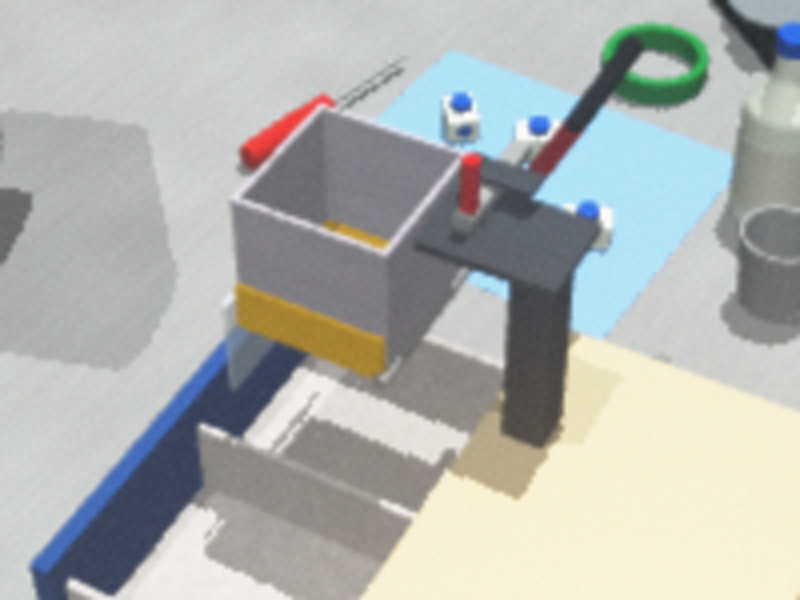

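The zoomed scene view shows the peg top at about crop (470,158), the lever and bar at upper right, and the hopper empty with the trap shut. Triangulated, the peg top is at about (639,-26,307) and the bar at station (14, 148–242, 301). I now move over the mat for a close wrist look.

>>> {"method": "jog_arm", "body": {
  "deltas": [
    {"gripper":-0.4,"translation":[0.11,0.365,0.05],"dr":[0,0,0.043]},
    {"gripper":-0.4,"translation":[0.11,0.365,0.05],"dr":[0,0,0.043]},
    {"gripper":-0.4,"translation":[0.11,0.365,0.05],"dr":[0,0,0.043]},
    {"gripper":-0.4,"translation":[0.11,0.365,0.05],"dr":[0,0,0.043]},
    {"gripper":-0.4,"translation":[0.11,0.365,0.05],"dr":[0,0,0.043]},
    {"gripper":-0.4,"translation":[0.11,0.365,0.05],"dr":[0,0,0.043]},
    {"gripper":-0.4,"translation":[0.11,0.365,0.05],"dr":[0,0,0.043]},
    {"gripper":-0.4,"translation":[0.11,0.365,0.05],"dr":[0,0,0.043]},
    {"gripper":-0.4,"translation":[0.11,0.365,0.05],"dr":[0,0,0.043]},
    {"gripper":-0.4,"translation":[0.11,0.365,0.05],"dr":[0,0,0.043]},
    {"gripper":-0.4,"translation":[0.11,0.365,0.05],"dr":[0,0,0.043]},
    {"gripper":-0.4,"translation":[0.11,0.365,0.05],"dr":[0,0,0.043]}
  ],
  "squeeze": 40
}}

```text
clock: 1.1
eef_pos: [353.0, -144.7, 316.5]
tcp_rot: [-3.142, -0.0, -0.396]
contact_force: [0.3, -1.0, -0.3]
opening: 0.7
```

>>> {"method": "jog_arm", "body": {
  "deltas": [
    {"gripper":-0.4,"translation":[0.11,0.365,0.05],"dr":[0,0,0.043]},
    {"gripper":-0.4,"translation":[0.11,0.365,0.05],"dr":[0,0,0.043]},
    {"gripper":-0.4,"translation":[0.11,0.365,0.05],"dr":[0,0,0.043]},
    {"gripper":-0.4,"translation":[0.11,0.365,0.05],"dr":[0,0,0.043]},
    {"gripper":-0.4,"translation":[0.11,0.365,0.05],"dr":[0,0,0.043]},
    {"gripper":-0.4,"translation":[0.11,0.365,0.05],"dr":[0,0,0.043]},
    {"gripper":-0.4,"translation":[0.11,0.365,0.05],"dr":[0,0,0.043]},
    {"gripper":-0.4,"translation":[0.11,0.365,0.05],"dr":[0,0,0.043]},
    {"gripper":-0.4,"translation":[0.11,0.365,0.05],"dr":[0,0,0.043]},
    {"gripper":-0.4,"translation":[0.11,0.365,0.05],"dr":[0,0,0.043]},
    {"gripper":-0.4,"translation":[0.11,0.365,0.05],"dr":[0,0,0.043]},
    {"gripper":-0.4,"translation":[0.11,0.365,0.05],"dr":[0,0,0.043]}
  ]
}}

```text
clock: 2.1
eef_pos: [485.1, 293.4, 376.1]
tcp_rot: [3.141, 0.001, 0.416]
contact_force: [0.8, -0.3, 0.4]
opening: 0.703
```

```bash
python3 - <<'E'
from h import *
np.set_printoptions(precision=3,suppress=True)
s=r.sense();print(s['clock'],s['eef_pos'],s['tcp_rot'],s['opening'],s['qpos']);c=r.calibration('wrist');snap('wrist','w0');print(c)
for p in((581.5,258,32),(507,252,32),(493,333.5,32),(420,325,32)): print(w2px('wrist',p,c))
E
```

```text
2.1 [485.145 293.431 376.136] [3.141 0.001 0.416] 0.7030870263303852 [ 0.541  0.17   1.611 -0.     1.362  0.126]
{'mtx': array([[380.636,   0.   , 322.28 ],
       [  0.   , 380.636, 246.279],
       [  0.   ,   0.   ,   1.   ]]), 'k1': -0.03317013068161685, 'world_from_camera': array([[  0.915,   0.385,   0.122, 453.666],
       [  0.404,  -0.872,  -0.276, 364.454],
       [  0.   ,   0.302,  -0.953, 493.143],
       [  0.   ,   0.   ,   0.   ,   1.   ]])}
[380.324 248.394]
[324.97  229.743]
[341.959 164.727]
[282.51  146.039]
```

View pics/w0.png

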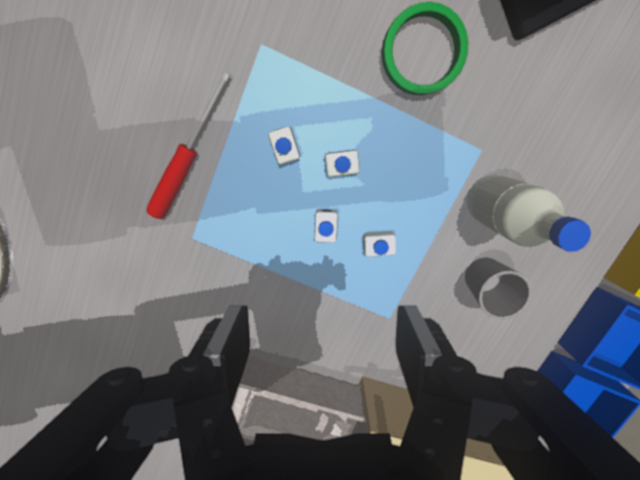

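The wrist view shows four parts with ports at (284,145), (343,164), (326,228) and (381,246), port up. They match the top-camera predictions. Next I refine positions and angles numerically.

```bash
cat >> h.py <<'E'
def parts(cam,im,c,box=(345,655,170,415)):
    """ports (z=32) on the mat and block angle (deg, long axis) from the white top at z=24"""
    hsv=cv2.cvtColor(im,cv2.COLOR_BGR2HSV)
    blue=((hsv[...,0]>100)&(hsv[...,0]<130)&(hsv[...,1]>150)).astype(np.uint8)
    wh=((hsv[...,1]<60)&(hsv[...,2]>130)).astype(np.uint8)
    n,l,s,cc=cv2.connectedComponentsWithStats(blue); out=[]
    for i in range(1,n):
        if not 15<s[i][4]<900: continue
        p=px2w(cam,cc[i],32,c)
        if not(box[0]<p[0]<box[1] and box[2]<p[1]<box[3]): continue
        R=int(3*np.sqrt(s[i][4]/3.14)); u,v=cc[i].astype(int); m=np.zeros_like(wh); cv2.circle(m,(int(u),int(v)),R,1,-1)
        y,x=np.where((m>0)&((wh|blue)>0))
        rr=cv2.minAreaRect(np.array([px2w(cam,(a,b),24,c)[:2] for a,b in zip(x,y)],np.float32)) if len(x)>5 else ((0,0),(0,0),0)
        a=rr[2]+(90 if rr[1][1]>rr[1][0] else 0)
        out.append((p.round(1)[:2].tolist(),[round(q) for q in rr[0]],[round(q) for q in rr[1]],round(a,1),'jaw yaw',round(((a+90+90)%180)-90,1)))
    return out
E
python3 - <<'E'
from h import *
im=cv2.imread('pics/w0.png');c=r.calibration('wrist')
for p in parts('wrist',im,c):print(p)
E
```

```text
([422.6, 332.4], [423, 333], [29, 41], 131.1, 'jaw yaw', 41.1)
([495.5, 341.8], [495, 342], [41, 30], 31.0, 'jaw yaw', -59.0)
([510.0, 261.1], [510, 262], [29, 43], 111.3, 'jaw yaw', 21.3)
([584.2, 267.5], [583, 269], [40, 33], 27.4, 'jaw yaw', -62.6)
```

```bash
python3 - <<'E'
from h import *
s=r.sense();print(s['clock'],s['eef_pos'],s['tcp_rot'])
c=r.calibration('wrist');im=snap('wrist','w1')
for p in parts('wrist',im,c):print(p)
im=snap('top','t1');c=r.calibration('top')
for p in parts('top',im,c):print(p)
E
```

```text
2.15 [487.15505828 299.09173205 376.76445011] [-3.13834908 -0.00315585  0.42202808]
([420.0, 325.7], [420, 326], [30, 41], 130.9, 'jaw yaw', 40.9)
([492.9, 334.6], [493, 335], [41, 30], 31.1, 'jaw yaw', -58.9)
([507.1, 253.7], [507, 255], [29, 44], 111.1, 'jaw yaw', 21.1)
([581.0, 259.9], [580, 261], [41, 33], 27.8, 'jaw yaw', -62.2)
([581.9, 258.5], [583, 260], [41, 30], 26.7, 'jaw yaw', -63.3)
([507.5, 251.8], [509, 253], [45, 42], 21.9, 'jaw yaw', -68.1)
([493.3, 333.2], [492, 338], [40, 34], 31.2, 'jaw yaw', -58.8)
([419.9, 324.3], [423, 327], [36, 41], 134.8, 'jaw yaw', 44.8)
```

>>> {"method": "jog_arm", "body": {
  "deltas": [
    {"gripper":-0.4,"translation":[0,0,0],"dr":[0,0,0]},
    {"gripper":-0.4,"translation":[0,0,0],"dr":[0,0,0]},
    {"gripper":-0.4,"translation":[0,0,0],"dr":[0,0,0]}
  ]
}}

```text
clock: 2.5
eef_pos: [484.9, 290.3, 376.2]
tcp_rot: [3.141, 0.0, 0.41]
contact_force: [-0.1, -0.4, -0.4]
opening: 0.698
```

Pose settled near the command; the arm overshoots by a few mm after fast rows, so I will end moves gently. Now the first part, at (420,325) with jaw yaw about 42°.

>>> {"method": "jog_arm", "body": {
  "deltas": [
    {"gripper":-0.4,"translation":[-0.16,0.085,-0.25],"dr":[0,0,0.05]},
    {"gripper":-0.4,"translation":[-0.16,0.085,-0.25],"dr":[0,0,0.05]},
    {"gripper":-0.4,"translation":[-0.16,0.085,-0.3],"dr":[0,0,0.05]},
    {"gripper":-0.4,"translation":[-0.17,0.085,-0.3],"dr":[0,0,0.05]},
    {"gripper":-0.4,"translation":[0,0,-0.35],"dr":[0,0,0]},
    {"gripper":-0.4,"translation":[0,0,-0.35],"dr":[0,0,0]},
    {"gripper":-0.4,"translation":[0,0,-0.35],"dr":[0,0,0]},
    {"gripper":-0.4,"translation":[0,0,-0.35],"dr":[0,0,0]},
    {"gripper":-0.4,"translation":[0,0,-0.25],"dr":[0,0,0]},
    {"gripper":-0.4,"translation":[0,0,-0.2],"dr":[0,0,0]},
    {"gripper":-0.4,"translation":[0,0,0],"dr":[0,0,0]},
    {"gripper":-0.4,"translation":[0,0,0],"dr":[0,0,0]}
  ]
}}

```text
clock: 3.5
eef_pos: [419.9, 324.4, 81.1]
tcp_rot: [-3.141, 0.002, 0.725]
contact_force: [-0.1, -0.3, 0.5]
opening: 0.703
```

```bash
python3 - <<'E'
from h import *
s=r.sense();print(s['clock'],s['eef_pos'],s['tcp_rot'])
c=r.calibration('wrist');im=snap('wrist','w2')
for p in parts('wrist',im,c):print(p)
im=snap('top','t2');c=r.calibration('top')
for p in parts('top',im,c):print(p)
E
```

```text
3.5 [419.90963863 324.38905529  81.06752333] [-3.14148995e+00  1.99020720e-03  7.25006059e-01]
([581.7, 258.3], [583, 260], [42, 30], 24.5, 'jaw yaw', -65.5)
([507.5, 251.8], [509, 253], [43, 43], 0.1, 'jaw yaw', -89.9)
([493.3, 333.2], [494, 335], [37, 27], 31.2, 'jaw yaw', -58.8)
([419.2, 322.7], [422, 324], [26, 16], 35.7, 'jaw yaw', -54.3)
```

>>> {"method": "jog_arm", "body": {
  "deltas": [
    {"gripper":-0.4,"translation":[0,0.005,-0.2],"dr":[0,0,0]},
    {"gripper":-0.4,"translation":[0,0,-0.2],"dr":[0,0,0]},
    {"gripper":-0.4,"translation":[0,0,-0.11],"dr":[0,0,0]},
    {"gripper":-0.4,"translation":[0,0,0],"dr":[0,0,0]},
    {"gripper":1,"translation":[0,0,0],"dr":[0,0,0]},
    {"gripper":1,"translation":[0,0,0],"dr":[0,0,0]},
    {"gripper":1,"translation":[0,0,0],"dr":[0,0,0]},
    {"gripper":1,"translation":[0,0,0],"dr":[0,0,0]},
    {"gripper":1,"translation":[0,0,0],"dr":[0,0,0]},
    {"gripper":1,"translation":[0,0,0.15],"dr":[0,0,0]},
    {"gripper":1,"translation":[0,0,0.35],"dr":[0,0,0]},
    {"gripper":1,"translation":[0,0,0.35],"dr":[0,0,0]}
  ]
}}

```text
clock: 4.6
eef_pos: [419.4, 325.3, 115.9]
tcp_rot: [-3.141, 0.002, 0.726]
contact_force: [0.7, 1.1, 0.6]
opening: 0.313
```

>>> {"method": "jog_arm", "body": {
  "deltas": [
    {"gripper":1,"translation":[0,0,0.35],"dr":[0,0,0]},
    {"gripper":1,"translation":[0,0,0.35],"dr":[0,0,0]},
    {"gripper":1,"translation":[0.13,-0.31,0.2],"dr":[0,0,-0.04]},
    {"gripper":1,"translation":[0.13,-0.31,0.2],"dr":[0,0,-0.04]},
    {"gripper":1,"translation":[0.13,-0.31,0.2],"dr":[0,0,-0.04]},
    {"gripper":1,"translation":[0.13,-0.31,0.2],"dr":[0,0,-0.04]},
    {"gripper":1,"translation":[0.13,-0.31,0.2],"dr":[0,0,-0.04]},
    {"gripper":1,"translation":[0.13,-0.31,0.2],"dr":[0,0,-0.04]},
    {"gripper":1,"translation":[0.13,-0.31,0.2],"dr":[0,0,-0.04]},
    {"gripper":1,"translation":[0.13,-0.31,0.05],"dr":[0,0,-0.04]},
    {"gripper":1,"translation":[0.13,-0.31,0],"dr":[0,0,-0.04]},
    {"gripper":1,"translation":[0.12,-0.31,0],"dr":[0,0,-0.049]}
  ]
}}

```text
clock: 5.6
eef_pos: [549.8, 14.3, 331.9]
tcp_rot: [3.141, -0.003, 0.081]
contact_force: [1.2, 0.9, -1.0]
opening: 0.314
```

>>> {"method": "jog_arm", "body": {
  "deltas": [
    {"gripper":1,"translation":[0.1,-0.2,0],"dr":[0,0,0]},
    {"gripper":1,"translation":[0.03,-0.16,0],"dr":[0,0,0]},
    {"gripper":1,"translation":[0,0,0],"dr":[0,0,0]},
    {"gripper":1,"translation":[0,0,0],"dr":[0,0,0]},
    {"gripper":1,"translation":[0,0,0],"dr":[0,0,0]}
  ]
}}

```text
clock: 6.02
eef_pos: [561.9, -19.5, 330.6]
tcp_rot: [-3.141, -0.0, 0.084]
contact_force: [0.6, 1.0, 0.3]
opening: 0.316
```

>>> {"method": "jog_arm", "body": {
  "deltas": [
    {"gripper":1,"translation":[0,0,-0.3],"dr":[0,0,0]},
    {"gripper":1,"translation":[0,-0.01,-0.3],"dr":[0,0,0]},
    {"gripper":1,"translation":[0,0,-0.1],"dr":[0,0,0]},
    {"gripper":1,"translation":[0,0,0],"dr":[0,0,0]},
    {"gripper":-0.15,"translation":[0,0,0],"dr":[0,0,0]},
    {"gripper":-0.15,"translation":[0,0,0],"dr":[0,0,0]},
    {"gripper":-0.15,"translation":[0,0,0],"dr":[0,0,0]},
    {"gripper":-0.15,"translation":[0,0,0.3],"dr":[0,0,0]},
    {"gripper":-0.15,"translation":[0,0,0.35],"dr":[0,0,0]},
    {"gripper":-0.4,"translation":[-0.07,0.3,0.1],"dr":[0,0,0.02]},
    {"gripper":-0.4,"translation":[-0.07,0.3,0],"dr":[0,0,0.02]},
    {"gripper":-0.4,"translation":[-0.07,0.33,0],"dr":[0,0,0.02]}
  ]
}}

```text
clock: 7.02
eef_pos: [542.0, 72.5, 338.1]
tcp_rot: [3.141, -0.005, 0.178]
contact_force: [1.3, 0.3, -1.0]
opening: 0.699
```

>>> {"method": "jog_arm", "body": {
  "deltas": [
    {"gripper":-0.4,"translation":[-0.07,0.35,0],"dr":[0,0,0.02]},
    {"gripper":-0.4,"translation":[-0.07,0.35,0],"dr":[0,0,0.02]},
    {"gripper":-0.4,"translation":[-0.07,0.35,-0.2],"dr":[0,0,0.02]},
    {"gripper":-0.4,"translation":[-0.06,0.35,-0.2],"dr":[0,0,0.02]},
    {"gripper":-0.4,"translation":[-0.06,0.3,-0.25],"dr":[0,0,0.02]},
    {"gripper":-0.4,"translation":[0,0.1,-0.35],"dr":[0,0,0.02]},
    {"gripper":-0.4,"translation":[0,0,-0.35],"dr":[0,0,0]},
    {"gripper":-0.4,"translation":[0,0,-0.35],"dr":[0,0,0]},
    {"gripper":-0.4,"translation":[0,0,-0.3],"dr":[0,0,0]},
    {"gripper":-0.4,"translation":[0,0,-0.2],"dr":[0,0,0]},
    {"gripper":-0.4,"translation":[0,0,-0.1],"dr":[0,0,0]},
    {"gripper":-0.4,"translation":[0,0,0],"dr":[0,0,0]}
  ]
}}

```text
clock: 8.02
eef_pos: [507.7, 251.7, 104.1]
tcp_rot: [3.141, 0.002, 0.366]
contact_force: [-0.1, -0.1, 0.3]
opening: 0.702
```

```bash
python3 - <<'E'
from h import *
s=r.sense();print(s['clock'],s['eef_pos'],s['tcp_rot'])
c=r.calibration('wrist');im=snap('wrist','w3')
for p in parts('wrist',im,c):print(p)
im=snap('top','t3');c=r.calibration('top')
for p in parts('top',im,c):print(p)
for p in parts('top',im,c,(500,640,-110,20)):print('hop',p)
E
```

```text
8.0167 [507.69522841 251.73961361 104.11554257] [3.14140462e+00 2.23718151e-03 3.66480541e-01]
([506.8, 254.2], [506, 256], [28, 44], 110.5, 'jaw yaw', 20.5)
([580.2, 260.1], [579, 263], [39, 36], 27.5, 'jaw yaw', -62.5)
([581.2, 258.4], [585, 257], [38, 21], 24.5, 'jaw yaw', -65.5)
hop ([576.9, -31.2], [576, -28], [51, 30], 89.7, 'jaw yaw', -0.3)
```

>>> {"method": "jog_arm", "body": {
  "deltas": [
    {"gripper":-0.4,"translation":[-0.005,0.015,-0.3],"dr":[0,0,0]},
    {"gripper":-0.4,"translation":[0,0,-0.3],"dr":[0,0,0]},
    {"gripper":-0.4,"translation":[0,0,-0.14],"dr":[0,0,0]},
    {"gripper":-0.4,"translation":[0,0,0],"dr":[0,0,0]},
    {"gripper":1,"translation":[0,0,0],"dr":[0,0,0]},
    {"gripper":1,"translation":[0,0,0],"dr":[0,0,0]},
    {"gripper":1,"translation":[0,0,0],"dr":[0,0,0]},
    {"gripper":1,"translation":[0,0,0],"dr":[0,0,0]},
    {"gripper":1,"translation":[0,0,0.15],"dr":[0,0,0]},
    {"gripper":1,"translation":[0,0,0.35],"dr":[0,0,0]},
    {"gripper":1,"translation":[0,0,0.35],"dr":[0,0,0]},
    {"gripper":1,"translation":[0,0,0.35],"dr":[0,0,0]}
  ]
}}

```text
clock: 9.12
eef_pos: [507.7, 253.4, 153.8]
tcp_rot: [-3.141, -0.001, 0.366]
contact_force: [0.4, 0.2, 0.2]
opening: 0.313
```

>>> {"method": "jog_arm", "body": {
  "deltas": [
    {"gripper":1,"translation":[0,0,0.38],"dr":[0,0,0]},
    {"gripper":1,"translation":[0,0,0.38],"dr":[0,0,0]},
    {"gripper":1,"translation":[0.058,-0.3,0.15],"dr":[0,0,-0.018]},
    {"gripper":1,"translation":[0.058,-0.3,0.15],"dr":[0,0,-0.018]},
    {"gripper":1,"translation":[0.058,-0.3,0.15],"dr":[0,0,-0.018]},
    {"gripper":1,"translation":[0.058,-0.3,0.15],"dr":[0,0,-0.018]},
    {"gripper":1,"translation":[0.058,-0.3,0.15],"dr":[0,0,-0.018]},
    {"gripper":1,"translation":[0.058,-0.3,0.15],"dr":[0,0,-0.018]},
    {"gripper":1,"translation":[0.058,-0.3,0.15],"dr":[0,0,-0.018]},
    {"gripper":1,"translation":[0.058,-0.3,0.05],"dr":[0,0,-0.018]},
    {"gripper":1,"translation":[0.058,-0.3,0],"dr":[0,0,-0.018]},
    {"gripper":1,"translation":[0.058,-0.3,0],"dr":[0,0,-0.018]}
  ]
}}

```text
clock: 10.12
eef_pos: [566.0, -48.1, 339.6]
tcp_rot: [3.141, -0.003, 0.082]
contact_force: [1.2, 0.4, -0.3]
opening: 0.319
```

>>> {"method": "jog_arm", "body": {
  "deltas": [
    {"gripper":1,"translation":[0,-0.13,0],"dr":[0,0,0]},
    {"gripper":1,"translation":[0,-0.05,0],"dr":[0,0,0]},
    {"gripper":1,"translation":[0,0,0],"dr":[0,0,0]},
    {"gripper":1,"translation":[0,0,0],"dr":[0,0,0]},
    {"gripper":1,"translation":[0,0,0],"dr":[0,0,0]}
  ]
}}

```text
clock: 10.53
eef_pos: [565.5, -63.3, 337.5]
tcp_rot: [-3.141, -0.0, 0.085]
contact_force: [-0.0, 0.2, -1.0]
opening: 0.318
```

>>> {"method": "jog_arm", "body": {
  "deltas": [
    {"gripper":1,"translation":[0,0,-0.3],"dr":[0,0,0]},
    {"gripper":1,"translation":[0,-0.01,-0.3],"dr":[0,0,0]},
    {"gripper":1,"translation":[0,0,-0.15],"dr":[0,0,0]},
    {"gripper":1,"translation":[0,0,0],"dr":[0,0,0]},
    {"gripper":-0.15,"translation":[0,0,0],"dr":[0,0,0]},
    {"gripper":-0.15,"translation":[0,0,0],"dr":[0,0,0]},
    {"gripper":-0.15,"translation":[0,0,0],"dr":[0,0,0]},
    {"gripper":-0.15,"translation":[0,0,0.35],"dr":[0,0,0]},
    {"gripper":-0.15,"translation":[0,0,0.35],"dr":[0,0,0]},
    {"gripper":-0.4,"translation":[-0.06,0.3,0.1],"dr":[0,0,-0.06]},
    {"gripper":-0.4,"translation":[-0.06,0.33,0],"dr":[0,0,-0.06]},
    {"gripper":-0.4,"translation":[-0.06,0.35,0],"dr":[0,0,-0.06]}
  ]
}}

```text
clock: 11.53
eef_pos: [548.5, 33.0, 345.2]
tcp_rot: [-3.14, -0.005, -0.205]
contact_force: [0.4, 0.4, -0.2]
opening: 0.701
```

>>> {"method": "jog_arm", "body": {
  "deltas": [
    {"gripper":-0.4,"translation":[-0.06,0.36,0],"dr":[0,0,-0.06]},
    {"gripper":-0.4,"translation":[-0.06,0.36,0],"dr":[0,0,-0.06]},
    {"gripper":-0.4,"translation":[-0.06,0.36,0],"dr":[0,0,-0.06]},
    {"gripper":-0.4,"translation":[-0.06,0.36,0],"dr":[0,0,-0.06]},
    {"gripper":-0.4,"translation":[-0.06,0.36,-0.1],"dr":[0,0,-0.06]},
    {"gripper":-0.4,"translation":[-0.06,0.36,-0.15],"dr":[0,0,-0.06]},
    {"gripper":-0.4,"translation":[-0.06,0.36,-0.2],"dr":[0,0,-0.06]},
    {"gripper":-0.4,"translation":[-0.06,0.3,-0.25],"dr":[0,0,-0.06]},
    {"gripper":-0.4,"translation":[-0.06,0.18,-0.35],"dr":[0,0,-0.06]},
    {"gripper":-0.4,"translation":[0,0,-0.35],"dr":[0,0,0]},
    {"gripper":-0.4,"translation":[0,0,-0.35],"dr":[0,0,0]},
    {"gripper":-0.4,"translation":[0,0,-0.3],"dr":[0,0,0]}
  ]
}}

```text
clock: 12.53
eef_pos: [493.7, 333.4, 136.5]
tcp_rot: [-3.14, 0.0, -1.046]
contact_force: [0.1, 0.5, -0.1]
opening: 0.702
```

>>> {"method": "jog_arm", "body": {
  "deltas": [
    {"gripper":-0.4,"translation":[0,0,-0.2],"dr":[0,0,0]},
    {"gripper":-0.4,"translation":[0,0,0],"dr":[0,0,0]},
    {"gripper":-0.4,"translation":[0,0,0],"dr":[0,0,0]}
  ]
}}

```text
clock: 12.78
eef_pos: [493.9, 332.7, 117.7]
tcp_rot: [3.141, 0.0, -1.047]
contact_force: [1.4, 0.1, 1.1]
opening: 0.703
```

```bash
python3 - <<'E'
from h import *
s=r.sense();print(s['clock'],s['eef_pos'],s['tcp_rot'])
c=r.calibration('wrist');im=snap('wrist','w4')
for p in parts('wrist',im,c):print(p)
im=snap('top','t4');c=r.calibration('top')
for p in parts('top',im,c):print(p)
for p in parts('top',im,c,(500,640,-110,20)):print('hop',p)
E
```

```text
12.7833 [493.88314445 332.68129189 117.69725855] [ 3.14117071e+00  2.63204696e-06 -1.04715762e+00]
([494.5, 335.0], [496, 336], [42, 28], 28.8, 'jaw yaw', -61.2)
([581.9, 258.5], [583, 260], [41, 30], 26.7, 'jaw yaw', -63.3)
([492.8, 333.8], [494, 338], [33, 22], 29.5, 'jaw yaw', -60.5)
hop ([576.4, -31.6], [576, -28], [51, 30], 89.7, 'jaw yaw', -0.3)
hop ([579.7, -83.3], [579, -83], [31, 45], 96.5, 'jaw yaw', 6.5)
```

>>> {"method": "jog_arm", "body": {
  "deltas": [
    {"gripper":-0.4,"translation":[0,0.015,-0.35],"dr":[0,0,0]},
    {"gripper":-0.4,"translation":[0,0,-0.35],"dr":[0,0,0]},
    {"gripper":-0.4,"translation":[0,0,-0.17],"dr":[0,0,0]},
    {"gripper":-0.4,"translation":[0,0,0],"dr":[0,0,0]},
    {"gripper":1,"translation":[0,0,0],"dr":[0,0,0]},
    {"gripper":1,"translation":[0,0,0],"dr":[0,0,0]},
    {"gripper":1,"translation":[0,0,0],"dr":[0,0,0]},
    {"gripper":1,"translation":[0,0,0],"dr":[0,0,0]},
    {"gripper":1,"translation":[0,0,0.15],"dr":[0,0,0]},
    {"gripper":1,"translation":[0,0,0.35],"dr":[0,0,0]},
    {"gripper":1,"translation":[0,0,0.35],"dr":[0,0,0]},
    {"gripper":1,"translation":[0,0,0.35],"dr":[0,0,0]}
  ]
}}

```text
clock: 13.88
eef_pos: [493.8, 334.0, 153.0]
tcp_rot: [-3.14, 0.0, -1.047]
contact_force: [0.5, 1.6, -0.7]
opening: 0.319
```

>>> {"method": "jog_arm", "body": {
  "deltas": [
    {"gripper":1,"translation":[0,0,0.38],"dr":[0,0,0]},
    {"gripper":1,"translation":[0,0,0.38],"dr":[0,0,0]},
    {"gripper":1,"translation":[0.048,-0.33,0.15],"dr":[0,0,-0.028]},
    {"gripper":1,"translation":[0.048,-0.33,0.15],"dr":[0,0,-0.028]},
    {"gripper":1,"translation":[0.048,-0.33,0.15],"dr":[0,0,-0.028]},
    {"gripper":1,"translation":[0.048,-0.33,0.15],"dr":[0,0,-0.028]},
    {"gripper":1,"translation":[0.048,-0.33,0.15],"dr":[0,0,-0.028]},
    {"gripper":1,"translation":[0.048,-0.33,0.15],"dr":[0,0,-0.028]},
    {"gripper":1,"translation":[0.048,-0.33,0.15],"dr":[0,0,-0.028]},
    {"gripper":1,"translation":[0.048,-0.33,0.05],"dr":[0,0,-0.028]},
    {"gripper":1,"translation":[0.048,-0.33,0],"dr":[0,0,-0.028]},
    {"gripper":1,"translation":[0.048,-0.33,0],"dr":[0,0,-0.028]}
  ]
}}

```text
clock: 14.88
eef_pos: [541.9, 2.3, 338.7]
tcp_rot: [-3.138, -0.0, -1.489]
contact_force: [0.7, 1.0, 0.3]
opening: 0.315
```

>>> {"method": "jog_arm", "body": {
  "deltas": [
    {"gripper":1,"translation":[0,-0.3,0],"dr":[0,0,0]},
    {"gripper":1,"translation":[0,-0.19,0],"dr":[0,0,0]},
    {"gripper":1,"translation":[0,0,0],"dr":[0,0,0]},
    {"gripper":1,"translation":[0,0,0],"dr":[0,0,0]},
    {"gripper":1,"translation":[0,0,0],"dr":[0,0,0]}
  ]
}}

```text
clock: 15.3
eef_pos: [541.7, -44.6, 337.2]
tcp_rot: [-3.14, 0.0, -1.487]
contact_force: [-0.6, 1.3, -1.2]
opening: 0.318
```

>>> {"method": "jog_arm", "body": {
  "deltas": [
    {"gripper":1,"translation":[0,0,-0.3],"dr":[0,0,0]},
    {"gripper":1,"translation":[0,0,-0.3],"dr":[0,0,0]},
    {"gripper":1,"translation":[0,0,-0.15],"dr":[0,0,0]},
    {"gripper":1,"translation":[0,0,0],"dr":[0,0,0]},
    {"gripper":-0.15,"translation":[0,0,0],"dr":[0,0,0]},
    {"gripper":-0.15,"translation":[0,0,0],"dr":[0,0,0]},
    {"gripper":-0.15,"translation":[0,0,0],"dr":[0,0,0]},
    {"gripper":-0.15,"translation":[0,0,0.35],"dr":[0,0,0]},
    {"gripper":-0.15,"translation":[0,0,0.35],"dr":[0,0,0]},
    {"gripper":-0.4,"translation":[0.03,0.3,0.1],"dr":[0,0,0.024]},
    {"gripper":-0.4,"translation":[0.03,0.33,0],"dr":[0,0,0.024]},
    {"gripper":-0.4,"translation":[0.03,0.33,0],"dr":[0,0,0.024]}
  ]
}}

```text
clock: 16.3
eef_pos: [551.8, 51.8, 344.4]
tcp_rot: [-3.136, -0.0, -1.374]
contact_force: [0.3, -0.2, -0.6]
opening: 0.699
```

>>> {"method": "jog_arm", "body": {
  "deltas": [
    {"gripper":-0.4,"translation":[0.04,0.34,0],"dr":[0,0,0.024]},
    {"gripper":-0.4,"translation":[0.04,0.34,0],"dr":[0,0,0.024]},
    {"gripper":-0.4,"translation":[0.04,0.34,-0.1],"dr":[0,0,0.024]},
    {"gripper":-0.4,"translation":[0.05,0.34,-0.15],"dr":[0,0,0.024]},
    {"gripper":-0.4,"translation":[0.05,0.3,-0.2],"dr":[0,0,0.024]},
    {"gripper":-0.4,"translation":[0.05,0.25,-0.25],"dr":[0,0,0.024]},
    {"gripper":-0.4,"translation":[0.036,0.17,-0.3],"dr":[0,0,0.028]},
    {"gripper":-0.4,"translation":[0,0,-0.35],"dr":[0,0,0]},
    {"gripper":-0.4,"translation":[0,0,-0.35],"dr":[0,0,0]},
    {"gripper":-0.4,"translation":[0,0,-0.3],"dr":[0,0,0]},
    {"gripper":-0.4,"translation":[0,0,-0.2],"dr":[0,0,0]},
    {"gripper":-0.4,"translation":[0,0,0],"dr":[0,0,0]}
  ]
}}

```text
clock: 17.3
eef_pos: [579.4, 258.3, 117.9]
tcp_rot: [3.136, 0.0, -1.104]
contact_force: [-0.9, 0.3, -0.3]
opening: 0.701
```

```bash
python3 - <<'E'
from h import *
s=r.sense();print(s['clock'],s['eef_pos'],s['tcp_rot'])
c=r.calibration('wrist');im=snap('wrist','w5')
for p in parts('wrist',im,c):print(p)
im=snap('top','t5');c=r.calibration('top')
for p in parts('top',im,c):print(p)
for p in parts('top',im,c,(500,640,-110,20)):print('hop',p)
E
```

```text
17.3 [579.3853001  258.34029205 117.92476628] [ 3.13614727e+00  3.06826958e-04 -1.10354625e+00]
([583.4, 259.6], [585, 261], [43, 27], 25.7, 'jaw yaw', -64.3)
hop ([576.7, -31.3], [572, -29], [40, 51], 96.9, 'jaw yaw', 6.9)
hop ([579.7, -83.3], [577, -83], [36, 46], 94.2, 'jaw yaw', 4.2)
hop ([529.8, -55.5], [530, -56], [32, 41], 179.5, 'jaw yaw', 89.5)
```

>>> {"method": "jog_arm", "body": {
  "deltas": [
    {"gripper":-0.4,"translation":[0.01,0.005,-0.35],"dr":[0,0,0]},
    {"gripper":-0.4,"translation":[0,0,-0.35],"dr":[0,0,0]},
    {"gripper":-0.4,"translation":[0,0,-0.17],"dr":[0,0,0]},
    {"gripper":-0.4,"translation":[0,0,0],"dr":[0,0,0]},
    {"gripper":1,"translation":[0,0,0],"dr":[0,0,0]},
    {"gripper":1,"translation":[0,0,0],"dr":[0,0,0]},
    {"gripper":1,"translation":[0,0,0],"dr":[0,0,0]},
    {"gripper":1,"translation":[0,0,0],"dr":[0,0,0]},
    {"gripper":1,"translation":[0,0,0.15],"dr":[0,0,0]},
    {"gripper":1,"translation":[0,0,0.35],"dr":[0,0,0]},
    {"gripper":1,"translation":[0,0,0.35],"dr":[0,0,0]},
    {"gripper":1,"translation":[0,0,0.35],"dr":[0,0,0]}
  ]
}}

```text
clock: 18.4
eef_pos: [582.6, 259.6, 157.2]
tcp_rot: [-3.14, -0.0, -1.104]
contact_force: [1.1, 0.0, 0.2]
opening: 0.316
```

>>> {"method": "jog_arm", "body": {
  "deltas": [
    {"gripper":1,"translation":[0,0,0.38],"dr":[0,0,0]},
    {"gripper":1,"translation":[0,0,0.38],"dr":[0,0,0]},
    {"gripper":1,"translation":[0,-0.15,0.35],"dr":[0,0,-0.02]},
    {"gripper":1,"translation":[0,-0.3,0.25],"dr":[0,0,-0.025]},
    {"gripper":1,"translation":[0,-0.33,0.2],"dr":[0,0,-0.025]},
    {"gripper":1,"translation":[0,-0.33,0.2],"dr":[0,0,-0.025]},
    {"gripper":1,"translation":[0,-0.33,0.1],"dr":[0,0,-0.025]},
    {"gripper":1,"translation":[0.01,-0.33,0],"dr":[0,0,-0.025]},
    {"gripper":1,"translation":[0.01,-0.33,0],"dr":[0,0,-0.025]},
    {"gripper":1,"translation":[0.01,-0.33,0],"dr":[0,0,-0.025]},
    {"gripper":1,"translation":[0,-0.33,0],"dr":[0,0,-0.025]},
    {"gripper":1,"translation":[0,-0.25,0],"dr":[0,0,-0.025]}
  ]
}}

```text
clock: 19.4
eef_pos: [585.1, -43.9, 342.4]
tcp_rot: [-3.139, -0.001, -1.491]
contact_force: [0.5, 0.3, 0.3]
opening: 0.314
```

>>> {"method": "jog_arm", "body": {
  "deltas": [
    {"gripper":1,"translation":[0,0,0],"dr":[0,0,0]},
    {"gripper":1,"translation":[0,0,0],"dr":[0,0,0]},
    {"gripper":1,"translation":[0,0,0],"dr":[0,0,0]}
  ]
}}

```text
clock: 19.65
eef_pos: [585.3, -41.3, 341.5]
tcp_rot: [-3.14, 0.0, -1.489]
contact_force: [-0.3, 0.2, 0.3]
opening: 0.32
```

>>> {"method": "jog_arm", "body": {
  "deltas": [
    {"gripper":1,"translation":[0,0,-0.3],"dr":[0,0,0]},
    {"gripper":1,"translation":[0,0,-0.25],"dr":[0,0,0]},
    {"gripper":1,"translation":[0,0,-0.15],"dr":[0,0,0]},
    {"gripper":1,"translation":[0,0,0],"dr":[0,0,0]},
    {"gripper":-0.15,"translation":[0,0,0],"dr":[0,0,0]},
    {"gripper":-0.15,"translation":[0,0,0],"dr":[0,0,0]},
    {"gripper":-0.15,"translation":[0,0,0],"dr":[0,0,0]},
    {"gripper":-0.15,"translation":[0,0,0.38],"dr":[0,0,0]},
    {"gripper":-0.15,"translation":[0,0,0.38],"dr":[0,0,0]},
    {"gripper":-0.15,"translation":[0,0.05,0.38],"dr":[0,0,0]},
    {"gripper":-0.15,"translation":[0.1,0.2,0.2],"dr":[0,0,0]},
    {"gripper":-0.15,"translation":[0.05,0.1,0],"dr":[0,0,0]}
  ]
}}

```text
clock: 20.65
eef_pos: [602.9, -5.4, 411.8]
tcp_rot: [-3.13, -0.0, -1.489]
contact_force: [0.6, 0.5, 0.5]
opening: 0.571
```

>>> {"method": "jog_arm", "body": {
  "deltas": [
    {"gripper":-0.15,"translation":[0,0,0],"dr":[0,0,0]},
    {"gripper":-0.15,"translation":[0,0,0],"dr":[0,0,0]},
    {"gripper":-0.15,"translation":[0,0,0],"dr":[0,0,0]},
    {"gripper":-0.15,"translation":[0,0,0],"dr":[0,0,0]}
  ]
}}

```text
clock: 20.98
eef_pos: [599.7, -7.0, 403.2]
tcp_rot: [3.14, -0.0, -1.489]
contact_force: [0.0, -0.8, -0.2]
opening: 0.574
```

```bash
python3 - <<'E'
from h import *
s=r.sense();print(s['clock'],s['eef_pos'],s['tcp_rot'])
c=r.calibration('wrist');im=snap('wrist','w6')
print('mat',parts('top',snap('top','t6'),r.calibration('top')))
np.set_printoptions(precision=1,suppress=True)
print(c['world_from_camera'])
print(w2px('wrist',(639.3,-26,307),c),w2px('wrist',(671,42,301),c))
E
```

```text
20.9833 [599.65650506  -7.00637296 403.1662344 ] [ 3.13956406e+00 -6.66229954e-05 -1.48884309e+00]
mat []
[[  0.1  -0.9  -0.3 676.6]
 [ -1.   -0.1  -0.   -0.4]
 [ -0.    0.3  -1.  520. ]
 [  0.    0.    0.    1. ]]
[362.2 198.1] [245.1 129.7]
```

View pics/w6.png

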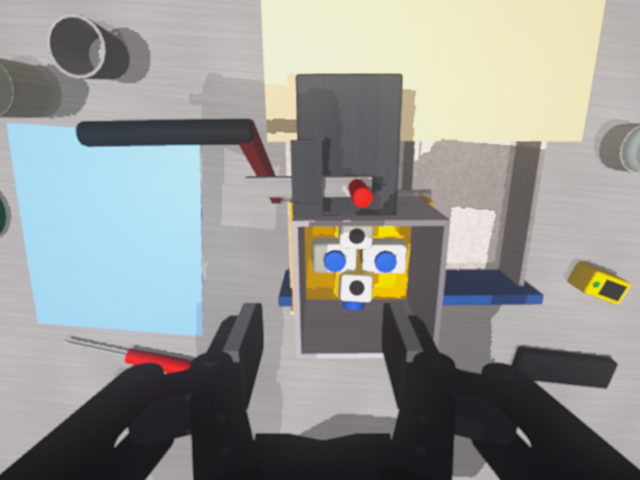

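All four parts lie in the hopper: two port up at (335,261) and (386,261), two tipped at (357,237) and (357,288). The peg top at (362,197) and the bar end near (250,130) match my predictions. The mat is empty, so I grip the peg from above with the jaws along station y.

>>> {"method": "jog_arm", "body": {
  "deltas": [
    {"gripper":0.3,"translation":[0.2,-0.1,0],"dr":[0,0,0]},
    {"gripper":0.3,"translation":[0.196,-0.09,0],"dr":[0,0,0]},
    {"gripper":0.3,"translation":[0,0,-0.3],"dr":[0,0,0]},
    {"gripper":0.3,"translation":[0,0,-0.3],"dr":[0,0,0]},
    {"gripper":0.3,"translation":[0,0,-0.1],"dr":[0,0,0]},
    {"gripper":0.3,"translation":[0,0,0],"dr":[0,0,0]},
    {"gripper":0.3,"translation":[0,0,0],"dr":[0,0,0]},
    {"gripper":0.3,"translation":[0,0,0],"dr":[0,0,0]}
  ],
  "squeeze": 30
}}

```text
clock: 21.75
eef_pos: [640.6, -25.6, 336.1]
tcp_rot: [-3.139, -0.0, -1.489]
contact_force: [0.1, 0.1, 1.3]
opening: 0.354
```

```bash
python3 - <<'E'
from h import *
s=r.sense();print(s['clock'],s['eef_pos'],s['tcp_rot'],s['opening'])
c=r.calibration('wrist');im=snap('wrist','w7')
print(w2px('wrist',(639.3,-26,307),c))
hsv=cv2.cvtColor(im,cv2.COLOR_BGR2HSV)
m=((hsv[...,0]<8)|(hsv[...,0]>172))&(hsv[...,1]>150)&(hsv[...,2]>70)
n,l,st,cc=cv2.connectedComponentsWithStats(m.astype(np.uint8))
for i in range(1,n):
    if st[i][4]>60:print(st[i],cc[i])
E
```

```text
21.75 [640.60035168 -25.60241515 336.14080712] [-3.13932931e+00 -2.46030708e-04 -1.48863910e+00] 0.35375975451400155
[323.80686676 317.81896344]
[ 312  273   25   53 1090] [323.96513761 299.61376147]
[ 91 401  15  14 112] [ 97.30357143 406.48214286]
[151 418  13  12  85] [157.84705882 424.28235294]
```

View pics/w7.png

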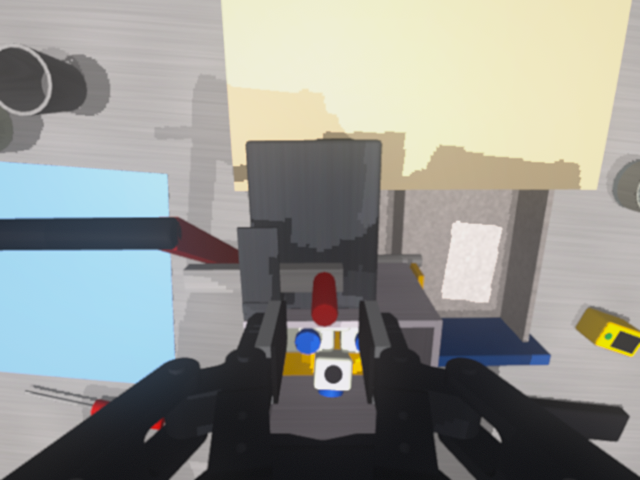

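The peg (top near (324,315)) stands centred between the fingertips, and the raised block at the left (258,270) is low. Now I lower, grip, and draw the bolt 30 mm to the right.

>>> {"method": "jog_arm", "body": {
  "deltas": [
    {"gripper":0.3,"translation":[0,0,-0.15],"dr":[0,0,0]},
    {"gripper":0.3,"translation":[0,0,-0.15],"dr":[0,0,0]},
    {"gripper":0.3,"translation":[0,0,0],"dr":[0,0,0]},
    {"gripper":1,"translation":[0,0,0],"dr":[0,0,0]},
    {"gripper":1,"translation":[0,0,0],"dr":[0,0,0]},
    {"gripper":1,"translation":[0,0,0],"dr":[0,0,0]}
  ]
}}

```text
clock: 22.3
eef_pos: [640.4, -26.2, 305.8]
tcp_rot: [-3.14, -0.001, -1.489]
contact_force: [-1.3, -4.4, 0.9]
opening: 0.126
```

>>> {"method": "jog_arm", "body": {
  "deltas": [
    {"gripper":1,"translation":[0.004,-0.05,0],"dr":[0,0,0]},
    {"gripper":1,"translation":[0.004,-0.05,0],"dr":[0,0,0]},
    {"gripper":1,"translation":[0.004,-0.05,0],"dr":[0,0,0]},
    {"gripper":1,"translation":[0.004,-0.05,0],"dr":[0,0,0]},
    {"gripper":1,"translation":[0.004,-0.05,0],"dr":[0,0,0]},
    {"gripper":1,"translation":[0.004,-0.05,0],"dr":[0,0,0]},
    {"gripper":1,"translation":[0,0,0],"dr":[0,0,0]},
    {"gripper":1,"translation":[0,0,0],"dr":[0,0,0]}
  ]
}}

```text
clock: 22.97
eef_pos: [643.0, -56.3, 305.8]
tcp_rot: [-3.139, -0.0, -1.489]
contact_force: [-0.8, -0.7, 5.9]
opening: 0.123
```

>>> {"method": "jog_arm", "body": {
  "deltas": [
    {"gripper":0.2,"translation":[0,0,0],"dr":[0,0,0]},
    {"gripper":0.2,"translation":[0,0,0],"dr":[0,0,0]},
    {"gripper":0.2,"translation":[0,0,0.3],"dr":[0,0,0]},
    {"gripper":0,"translation":[0,0,0.35],"dr":[0,0,0]},
    {"gripper":-0.15,"translation":[0,0,0.3],"dr":[0,0,0.07]},
    {"gripper":-0.15,"translation":[0.024,0.15,0],"dr":[0,0,0.072]},
    {"gripper":-0.15,"translation":[0.024,0.15,0],"dr":[0,0,0.072]},
    {"gripper":-0.15,"translation":[0.024,0.15,0],"dr":[0,0,0.072]},
    {"gripper":-0.15,"translation":[0.024,0.15,0],"dr":[0,0,0.072]},
    {"gripper":-0.15,"translation":[0.024,0.15,0],"dr":[0,0,0.072]},
    {"gripper":-0.15,"translation":[0.024,0.15,0],"dr":[0,0,0.072]},
    {"gripper":-0.15,"translation":[0.024,0.15,0],"dr":[0,0,0.072]}
  ]
}}

```text
clock: 23.97
eef_pos: [659.2, 50.1, 399.1]
tcp_rot: [3.142, 0.0, -0.581]
contact_force: [1.5, -1.6, 0.0]
opening: 0.571
```

>>> {"method": "jog_arm", "body": {
  "deltas": [
    {"gripper":-0.15,"translation":[0.024,0.15,0],"dr":[0,0,0.072]},
    {"gripper":-0.15,"translation":[0.024,0.15,0],"dr":[0,0,0.072]},
    {"gripper":-0.15,"translation":[0.028,0.138,0],"dr":[0,0,0.072]},
    {"gripper":-0.15,"translation":[0,0,-0.15],"dr":[0,0,0.072]},
    {"gripper":-0.15,"translation":[0,0,-0.2],"dr":[0,0,0.072]},
    {"gripper":-0.15,"translation":[0,0,-0.2],"dr":[0,0,0.066]},
    {"gripper":-0.15,"translation":[0,0,0],"dr":[0,0,0]},
    {"gripper":-0.15,"translation":[0,0,0],"dr":[0,0,0]},
    {"gripper":-0.15,"translation":[0,0,0],"dr":[0,0,0]}
  ]
}}

```text
clock: 24.72
eef_pos: [667.2, 93.3, 345.4]
tcp_rot: [-3.141, -0.001, 0.079]
contact_force: [-0.3, 0.2, 0.8]
opening: 0.577
```

```bash
python3 - <<'E'
from h import *
s=r.sense();print(s['clock'],s['eef_pos'],s['tcp_rot'],s['opening'])
c=r.calibration('wrist');im=snap('wrist','w8')
print(w2px('wrist',(667.5,92.3,301),c),w2px('wrist',(671,42,301),c),w2px('wrist',(663,133,301),c), w2px('wrist',(642,-56,307),c))
E
```

```text
24.7167 [667.19981746  93.25017847 345.39545481] [-3.14146273e+00 -1.07888577e-03  7.86981890e-02] 0.5765904060925158
[323.19768097 302.34846768] [322.24548573 392.15459266] [320.2678011  216.69457524] [259.09041177 534.81424253]
```

View pics/w8.png

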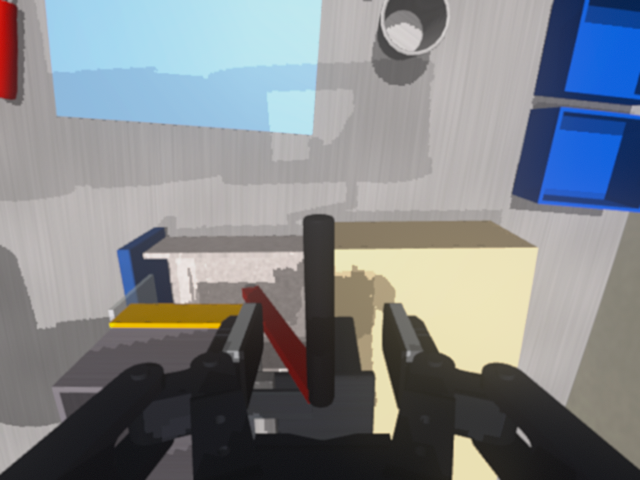

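The bar (u≈320, v from 215 to 400) is centred between the fingers. I lower, grip it gently, and swing the lever along its arc.

>>> {"method": "jog_arm", "body": {
  "deltas": [
    {"gripper":-0.15,"translation":[0,0,-0.15],"dr":[0,0,0]},
    {"gripper":-0.15,"translation":[0,0,-0.15],"dr":[0,0,0]},
    {"gripper":-0.15,"translation":[0,0,-0.09],"dr":[0,0,0]},
    {"gripper":-0.15,"translation":[0,0,0],"dr":[0,0,0]},
    {"gripper":1,"translation":[0,0,0],"dr":[0,0,0]},
    {"gripper":1,"translation":[0,0,0],"dr":[0,0,0]},
    {"gripper":1,"translation":[0,0,0],"dr":[0,0,0]},
    {"gripper":1,"translation":[0,0,0],"dr":[0,0,0]}
  ],
  "squeeze": 25
}}

```text
clock: 25.43
eef_pos: [667.0, 93.4, 306.4]
tcp_rot: [-3.141, -0.001, 0.082]
contact_force: [-0.7, 0.7, 2.8]
opening: 0.153
```

>>> {"method": "jog_arm", "body": {
  "deltas": [
    {"gripper":1,"translation":[-0.064,-0.005,0.028],"dr":[0,0,0]},
    {"gripper":1,"translation":[-0.0645,-0.006,0.026],"dr":[0,0,0]},
    {"gripper":1,"translation":[-0.1335,-0.011,0.041],"dr":[0,0,0]}
  ]
}}

```text
clock: 25.68
eef_pos: [641.7, 91.1, 315.9]
tcp_rot: [3.142, -0.004, 0.082]
contact_force: [2.5, -0.5, -0.4]
opening: 0.152
```

>>> {"method": "jog_arm", "body": {
  "deltas": [
    {"gripper":1,"translation":[-0.1365,-0.0115,0.028],"dr":[0,0,0]},
    {"gripper":1,"translation":[-0.1385,-0.0115,0.014],"dr":[0,0,0]},
    {"gripper":1,"translation":[-0.1395,-0.012,0],"dr":[0,0,0]},
    {"gripper":1,"translation":[-0.1385,-0.0115,-0.014],"dr":[0,0,0]},
    {"gripper":1,"translation":[-0.1365,-0.0115,-0.028],"dr":[0,0,0]},
    {"gripper":1,"translation":[-0.1335,-0.011,-0.041],"dr":[0,0,0]},
    {"gripper":1,"translation":[-0.1285,-0.011,-0.054],"dr":[0,0,0]},
    {"gripper":1,"translation":[-0.1225,-0.01,-0.067],"dr":[0,0,0]},
    {"gripper":1,"translation":[-0.1145,-0.01,-0.079],"dr":[0,0,0]},
    {"gripper":1,"translation":[-0.055,-0.005,-0.044],"dr":[0,0,0]},
    {"gripper":1,"translation":[0,0,0],"dr":[0,0,0]},
    {"gripper":1,"translation":[0,0,0],"dr":[0,0,0]}
  ]
}}

```text
clock: 26.68
eef_pos: [517.2, 80.6, 288.6]
tcp_rot: [-3.142, -0.005, 0.082]
contact_force: [2.1, 0.0, 12.1]
opening: 0.153
```

>>> {"method": "jog_arm", "body": {
  "deltas": [
    {"gripper":1,"translation":[0,0,0],"dr":[0,0,0]},
    {"gripper":1,"translation":[0,0,0],"dr":[0,0,0]},
    {"gripper":1,"translation":[0,0,0],"dr":[0,0,0]},
    {"gripper":1,"translation":[0,0,0],"dr":[0,0,0]},
    {"gripper":1,"translation":[0,0,0],"dr":[0,0,0]},
    {"gripper":1,"translation":[0,0,0],"dr":[0,0,0]}
  ]
}}

```text
clock: 27.18
eef_pos: [517.3, 80.7, 288.6]
tcp_rot: [-3.141, -0.004, 0.082]
contact_force: [1.7, -0.2, 12.1]
opening: 0.148
```

```bash
python3 - <<'E'
from h import *
s=r.sense();print(s['clock'],s['eef_pos'],s['contact_force'])
a=snap('top','t9');b=snap('scene','s9')
A=cv2.resize(a[160:280,300:460],(400,300),interpolation=cv2.INTER_CUBIC)
B=cv2.resize(b[200:380,210:450],(400,300),interpolation=cv2.INTER_CUBIC)
cv2.imwrite('pics/m9.png',np.vstack([A,B]))
E
```

```text
27.1833 [517.302674    80.65720962 288.55677536] [ 1.66912724 -0.2480308  12.10542608]
```

View pics/m9.png

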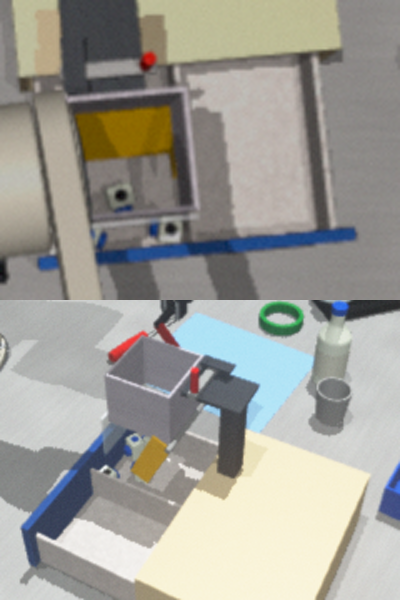

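The trap hangs open. Three parts show in the left bay at (118,197), (172,232) and (97,240) in the crop. The fourth is hidden behind the arm or the trap; I will check it after closing. Next I swing the trap back shut.

>>> {"method": "jog_arm", "body": {
  "deltas": [
    {"gripper":1,"translation":[0.055,0.005,0.044],"dr":[0,0,0]},
    {"gripper":1,"translation":[0.1145,0.01,0.079],"dr":[0,0,0]},
    {"gripper":1,"translation":[0.1225,0.01,0.067],"dr":[0,0,0]},
    {"gripper":1,"translation":[0.1285,0.011,0.054],"dr":[0,0,0]},
    {"gripper":1,"translation":[0.1335,0.011,0.041],"dr":[0,0,0]},
    {"gripper":1,"translation":[0.1365,0.0115,0.028],"dr":[0,0,0]},
    {"gripper":1,"translation":[0.1385,0.0115,0.014],"dr":[0,0,0]},
    {"gripper":1,"translation":[0.1395,0.012,0],"dr":[0,0,0]},
    {"gripper":1,"translation":[0.1385,0.0115,-0.014],"dr":[0,0,0]},
    {"gripper":1,"translation":[0.1365,0.0115,-0.028],"dr":[0,0,0]}
  ]
}}

```text
clock: 28.12
eef_pos: [639.7, 91.2, 314.9]
tcp_rot: [-3.141, 0.003, 0.082]
contact_force: [-5.5, 1.6, 2.3]
opening: 0.153
```

>>> {"method": "jog_arm", "body": {
  "deltas": [
    {"gripper":1,"translation":[0.1335,0.011,-0.041],"dr":[0,0,0]},
    {"gripper":1,"translation":[0.0645,0.006,-0.026],"dr":[0,0,0]},
    {"gripper":1,"translation":[0.064,0.005,-0.028],"dr":[0,0,0]},
    {"gripper":1,"translation":[0.01,0,-0.005],"dr":[0,0,0]},
    {"gripper":1,"translation":[0.01,0,-0.005],"dr":[0,0,0]},
    {"gripper":1,"translation":[0,0,0],"dr":[0,0,0]},
    {"gripper":1,"translation":[0,0,0],"dr":[0,0,0]}
  ]
}}

```text
clock: 28.7
eef_pos: [668.1, 93.5, 304.3]
tcp_rot: [-3.141, 0.001, 0.082]
contact_force: [-2.6, 3.3, 1.7]
opening: 0.154
```

>>> {"method": "jog_arm", "body": {
  "deltas": [
    {"gripper":1,"translation":[0.015,0.001,-0.007],"dr":[0,0,0]},
    {"gripper":1,"translation":[0.015,0.001,-0.007],"dr":[0,0,0]},
    {"gripper":1,"translation":[0,0,0],"dr":[0,0,0]},
    {"gripper":1,"translation":[0,0,0],"dr":[0,0,0]}
  ]
}}

```text
clock: 29.03
eef_pos: [668.9, 93.6, 303.8]
tcp_rot: [-3.141, 0.005, 0.082]
contact_force: [-16.8, 2.6, 12.4]
opening: 0.149
```

>>> {"method": "jog_arm", "body": {
  "deltas": [
    {"gripper":0.1,"translation":[0,0,0],"dr":[0,0,0]},
    {"gripper":0.1,"translation":[0,0,0],"dr":[0,0,0]},
    {"gripper":0.1,"translation":[0,0,0],"dr":[0,0,0]},
    {"gripper":0.1,"translation":[0,0,0.3],"dr":[0,0,0]},
    {"gripper":0.1,"translation":[0,0,0.35],"dr":[0,0,0]},
    {"gripper":0.1,"translation":[0,0,0.3],"dr":[0,0,-0.06]},
    {"gripper":0.1,"translation":[-0.03,-0.15,0],"dr":[0,0,-0.072]},
    {"gripper":0.1,"translation":[-0.03,-0.15,0],"dr":[0,0,-0.072]},
    {"gripper":0.1,"translation":[-0.03,-0.15,0],"dr":[0,0,-0.072]},
    {"gripper":0.1,"translation":[-0.03,-0.15,0],"dr":[0,0,-0.072]},
    {"gripper":0.1,"translation":[-0.03,-0.15,0],"dr":[0,0,-0.072]},
    {"gripper":0.1,"translation":[-0.03,-0.15,0],"dr":[0,0,-0.072]}
  ],
  "squeeze": 30
}}

```text
clock: 30.03
eef_pos: [653.9, 2.4, 397.8]
tcp_rot: [-3.141, -0.001, -0.696]
contact_force: [-0.2, -0.7, 0.0]
opening: 0.449
```

>>> {"method": "jog_arm", "body": {
  "deltas": [
    {"gripper":0.2,"translation":[-0.03,-0.15,0],"dr":[0,0,-0.072]},
    {"gripper":0.2,"translation":[-0.03,-0.15,0],"dr":[0,0,-0.072]},
    {"gripper":0.2,"translation":[-0.03,-0.15,0],"dr":[0,0,-0.072]},
    {"gripper":0.2,"translation":[-0.02,-0.14,0],"dr":[0,0,-0.072]},
    {"gripper":0.2,"translation":[0,0,-0.2],"dr":[0,0,-0.072]},
    {"gripper":0.2,"translation":[0,0,-0.25],"dr":[0,0,-0.072]},
    {"gripper":0.2,"translation":[0,0,-0.17],"dr":[0,0,-0.072]},
    {"gripper":0.2,"translation":[0,0,0],"dr":[0,0,-0.004]},
    {"gripper":0.2,"translation":[0,0,0],"dr":[0,0,0]},
    {"gripper":0.2,"translation":[0,0,0],"dr":[0,0,0]}
  ]
}}

```text
clock: 30.87
eef_pos: [643.4, -55.7, 337.1]
tcp_rot: [-3.14, -0.0, -1.485]
contact_force: [0.3, 1.7, 0.9]
opening: 0.402
```

```bash
python3 - <<'E'
from h import *
s=r.sense();print(s['clock'],s['eef_pos'],s['tcp_rot'],s['opening'])
c=r.calibration('wrist');im=snap('wrist','w10');b=snap('scene','s10')
for p in ((642,-56,307),(639.3,-26,307)):print(w2px('wrist',p,c))
hsv=cv2.cvtColor(im,cv2.COLOR_BGR2HSV)
m=((hsv[...,0]<8)|(hsv[...,0]>172))&(hsv[...,1]>150)&(hsv[...,2]>70)
n,l,st,cc=cv2.connectedComponentsWithStats(m.astype(np.uint8))
for i in range(1,n):
    if st[i][4]>300:print(st[i],cc[i])
A=cv2.resize(im,(400,300),interpolation=cv2.INTER_AREA)
B=cv2.resize(b[200:350,215:415],(400,300),interpolation=cv2.INTER_CUBIC)
cv2.imwrite('pics/m10.png',np.hstack([A,B]))
E
```

```text
30.8667 [643.43031852 -55.68581334 337.10595506] [-3.13990097e+00 -4.74599410e-04 -1.48499868e+00] 0.40204159008528734
[323.53520087 316.95926266]
[253.77108394 317.16209649]
[ 311  272   26   53 1099] [323.4422202  299.13830755]
[ 70 399  31  18 358] [ 82.95810056 407.30167598]
```

View pics/m10.png

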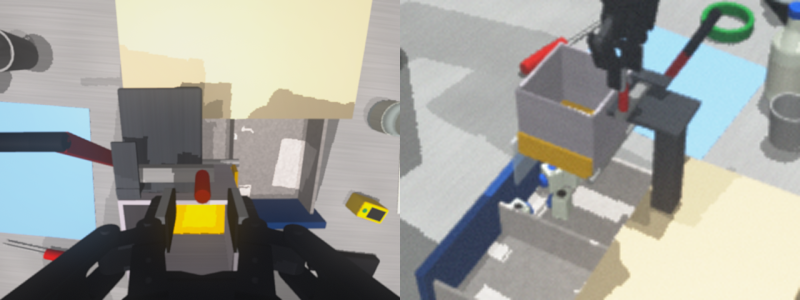

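The hopper is empty, the trap is shut, and the peg (top near (323,316)) is between the fingers. At least three parts show in the left bay, none elsewhere. I push the bolt home.

>>> {"method": "jog_arm", "body": {
  "deltas": [
    {"gripper":0.2,"translation":[0,0,-0.15],"dr":[0,0,0]},
    {"gripper":0.2,"translation":[0,0,-0.16],"dr":[0,0,0]},
    {"gripper":0.2,"translation":[0,0,0],"dr":[0,0,0]},
    {"gripper":1,"translation":[0,0,0],"dr":[0,0,0]},
    {"gripper":1,"translation":[0,0,0],"dr":[0,0,0]},
    {"gripper":1,"translation":[0,0,0],"dr":[0,0,0]}
  ]
}}

```text
clock: 31.47
eef_pos: [643.3, -55.6, 306.3]
tcp_rot: [-3.14, -0.0, -1.488]
contact_force: [-0.6, -0.3, 1.0]
opening: 0.128
```

>>> {"method": "jog_arm", "body": {
  "deltas": [
    {"gripper":1,"translation":[-0.004,0.05,0],"dr":[0,0,0]},
    {"gripper":1,"translation":[-0.004,0.05,0],"dr":[0,0,0]},
    {"gripper":1,"translation":[-0.004,0.05,0],"dr":[0,0,0]},
    {"gripper":1,"translation":[-0.004,0.05,0],"dr":[0,0,0]},
    {"gripper":1,"translation":[-0.004,0.05,0],"dr":[0,0,0]},
    {"gripper":1,"translation":[-0.004,0.05,0],"dr":[0,0,0]},
    {"gripper":1,"translation":[0,0.015,0],"dr":[0,0,0]},
    {"gripper":1,"translation":[0,0,0],"dr":[0,0,0]},
    {"gripper":1,"translation":[0,0,0],"dr":[0,0,0]}
  ]
}}

```text
clock: 32.22
eef_pos: [640.7, -26.0, 306.3]
tcp_rot: [-3.14, -0.005, -1.488]
contact_force: [-0.7, -11.9, 5.8]
opening: 0.125
```

The bolt hit its stop at y=-26.0 with 12 N, so it is home. Next I release it and go to the logger.

>>> {"method": "jog_arm", "body": {
  "deltas": [
    {"gripper":0.2,"translation":[0,0,0],"dr":[0,0,0]},
    {"gripper":0.2,"translation":[0,0,0],"dr":[0,0,0]},
    {"gripper":0.2,"translation":[0,0,0.3],"dr":[0,0,0]},
    {"gripper":-0.4,"translation":[0,0,0.35],"dr":[0,0,0]},
    {"gripper":-0.4,"translation":[0,0,0.3],"dr":[0,0,0.06]},
    {"gripper":-0.4,"translation":[-0.12,-0.317,0],"dr":[0,0,0.066]},
    {"gripper":-0.4,"translation":[-0.12,-0.317,0],"dr":[0,0,0.066]},
    {"gripper":-0.4,"translation":[-0.12,-0.317,0],"dr":[0,0,0.066]},
    {"gripper":-0.4,"translation":[-0.12,-0.317,0],"dr":[0,0,0.066]},
    {"gripper":-0.4,"translation":[-0.12,-0.317,0],"dr":[0,0,0.066]},
    {"gripper":-0.4,"translation":[-0.12,-0.317,0],"dr":[0,0,0.066]},
    {"gripper":-0.4,"translation":[-0.12,-0.317,0],"dr":[0,0,0.066]}
  ],
  "squeeze": 40
}}

```text
clock: 33.22
eef_pos: [555.8, -246.6, 399.9]
tcp_rot: [-3.141, 0.0, -0.663]
contact_force: [0.4, -0.1, 0.1]
opening: 0.703
```

>>> {"method": "jog_arm", "body": {
  "deltas": [
    {"gripper":-0.4,"translation":[-0.12,-0.317,0],"dr":[0,0,0.066]},
    {"gripper":-0.4,"translation":[-0.12,-0.317,0],"dr":[0,0,0.066]},
    {"gripper":-0.4,"translation":[-0.12,-0.317,0],"dr":[0,0,0.066]},
    {"gripper":-0.4,"translation":[-0.12,-0.317,0],"dr":[0,0,0.066]},
    {"gripper":-0.4,"translation":[-0.12,-0.3,-0.2],"dr":[0,0,0]},
    {"gripper":-0.4,"translation":[0,0,-0.35],"dr":[0,0,0]},
    {"gripper":-0.4,"translation":[0,0,-0.35],"dr":[0,0,0]},
    {"gripper":-0.4,"translation":[0,0,-0.35],"dr":[0,0,0]},
    {"gripper":-0.4,"translation":[0,0,-0.3],"dr":[0,0,0]},
    {"gripper":-0.4,"translation":[0,0,0],"dr":[0,0,0]},
    {"gripper":-0.4,"translation":[0,0,0],"dr":[0,0,0]},
    {"gripper":-0.4,"translation":[0,0,0],"dr":[0,0,0]}
  ]
}}

```text
clock: 34.22
eef_pos: [497.4, -403.0, 246.8]
tcp_rot: [3.141, -0.002, -0.254]
contact_force: [-0.8, -0.3, 0.4]
opening: 0.704
```

```bash
python3 - <<'E'
from h import *
s=r.sense();print(s['clock'],s['eef_pos'],s['tcp_rot'],s['opening'])
c=r.calibration('wrist');im=snap('wrist','w11')
t=snap('top','t11');tc=r.calibration('top')
hsv=cv2.cvtColor(im,cv2.COLOR_BGR2HSV)
m=((hsv[...,0]>20)&(hsv[...,0]<35)&(hsv[...,1]>120)).astype(np.uint8)
m=cv2.morphologyEx(m,cv2.MORPH_CLOSE,np.ones((25,25)))
n,l,st,cc=cv2.connectedComponentsWithStats(m)
for i in range(1,n):
    if st[i][4]<400: continue
    ys,xs=np.where(l==i);P=np.array([px2w('wrist',(x,y),45,c)[:2] for x,y in zip(xs,ys)],np.float32);print(st[i],cv2.minAreaRect(P))
S=t[160:300,300:520]
A=cv2.resize(S,(628,400),interpolation=cv2.INTER_CUBIC)
cv2.imwrite('pics/m11.png',np.vstack([cv2.resize(im[:,:],(533,400)),cv2.resize(S,(533,200))]))
print(px2w('top',(478,184),85,tc))
E
```

```text
34.2167 [ 497.42712726 -403.04760259  246.80963379] [ 3.14093996e+00 -2.10233574e-03 -2.53608436e-01] 0.7036439149527618
[ 304  191   41   72 1977] ((497.3104553222656, -409.7192077636719), (63.42949676513672, 35.272621154785156), 75.39666748046875)
[ 676.23326955 -391.9230347    85.        ]
```

View pics/m11.png

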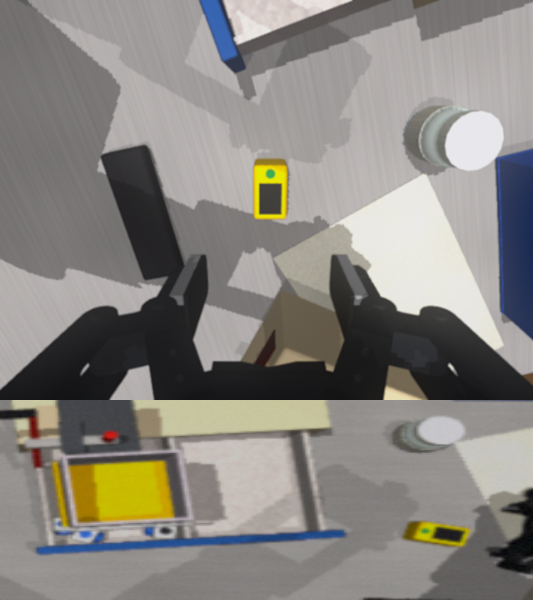

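The wrist view shows the logger at (270,190) with its long axis at 75°; the case and the jar stand clear. The top view shows the hopper empty and parts under it in the left bay. Now I grasp the logger.

>>> {"method": "jog_arm", "body": {
  "deltas": [
    {"gripper":-0.4,"translation":[0,-0.07,-0.3],"dr":[0,0,0]},
    {"gripper":-0.4,"translation":[0,0,-0.35],"dr":[0,0,0]},
    {"gripper":-0.4,"translation":[0,0,-0.35],"dr":[0,0,0]},
    {"gripper":-0.4,"translation":[0,0,-0.35],"dr":[0,0,0]},
    {"gripper":-0.4,"translation":[0,0,-0.35],"dr":[0,0,0]},
    {"gripper":-0.4,"translation":[0,0,-0.25],"dr":[0,0,0]},
    {"gripper":-0.4,"translation":[0,0,-0.17],"dr":[0,0,0]},
    {"gripper":-0.4,"translation":[0,0,0],"dr":[0,0,0]},
    {"gripper":-0.4,"translation":[0,0,0],"dr":[0,0,0]}
  ]
}}

```text
clock: 35.07
eef_pos: [497.0, -410.2, 33.8]
tcp_rot: [3.141, -0.001, -0.254]
contact_force: [-0.4, -0.2, 0.5]
opening: 0.7
```

>>> {"method": "jog_arm", "body": {
  "deltas": [
    {"gripper":1,"translation":[0,0,0],"dr":[0,0,0]},
    {"gripper":1,"translation":[0,0,0],"dr":[0,0,0]},
    {"gripper":1,"translation":[0,0,0],"dr":[0,0,0]},
    {"gripper":1,"translation":[0,0,0],"dr":[0,0,0]},
    {"gripper":1,"translation":[0,0,0.15],"dr":[0,0,0]},
    {"gripper":1,"translation":[0,0,0.3],"dr":[0,0,0]},
    {"gripper":1,"translation":[0,0,0.35],"dr":[0,0,0]},
    {"gripper":1,"translation":[0,0,0.35],"dr":[0,0,0]},
    {"gripper":1,"translation":[0,0,0.35],"dr":[0,0,0]},
    {"gripper":1,"translation":[0,0,0.15],"dr":[0,0,0]},
    {"gripper":1,"translation":[0,0,0],"dr":[0,0,0]}
  ]
}}

```text
clock: 35.98
eef_pos: [498.5, -411.5, 204.1]
tcp_rot: [3.138, -0.008, -0.254]
contact_force: [0.4, -0.5, 0.3]
opening: 0.415
```

>>> {"method": "jog_arm", "body": {
  "deltas": [
    {"gripper":1,"translation":[0.12,0.273,0],"dr":[0,0,0.027]},
    {"gripper":1,"translation":[0.12,0.273,0],"dr":[0,0,0.027]},
    {"gripper":1,"translation":[0.12,0.273,0],"dr":[0,0,0.027]},
    {"gripper":1,"translation":[0.12,0.273,0],"dr":[0,0,0.027]},
    {"gripper":1,"translation":[0.12,0.273,0],"dr":[0,0,0.027]},
    {"gripper":1,"translation":[0.12,0.273,0],"dr":[0,0,0.027]},
    {"gripper":1,"translation":[0.12,0.273,0],"dr":[0,0,0.027]},
    {"gripper":1,"translation":[0.116,0.272,0],"dr":[0,0,0.026]},
    {"gripper":1,"translation":[0,0,0],"dr":[0,0,0]},
    {"gripper":1,"translation":[0,0,0],"dr":[0,0,0]},
    {"gripper":1,"translation":[0,0,0],"dr":[0,0,0]},
    {"gripper":1,"translation":[0,0,0],"dr":[0,0,0]}
  ]
}}

```text
clock: 36.98
eef_pos: [591.4, -192.3, 197.7]
tcp_rot: [3.141, 0.0, 0.083]
contact_force: [-0.9, -0.1, -1.9]
opening: 0.417
```

```bash
python3 - <<'E'
from h import *
s=r.sense();print(s['clock'],s['eef_pos'],s['tcp_rot'],s['opening'])
snap('scene','s12');im=snap('wrist','w12')
c=r.calibration('wrist')
b=cv2.imread('pics/s12.png')
cv2.imwrite('pics/m12.png',np.hstack([cv2.resize(im,(400,300)),cv2.resize(b[200:380,210:450],(400,300))]))
E
```

```text
36.9833 [ 591.38954876 -192.30251878  197.72438827] [3.14141713e+00 4.03992545e-04 8.26104163e-02] 0.41719097542318473
```

View pics/m12.png

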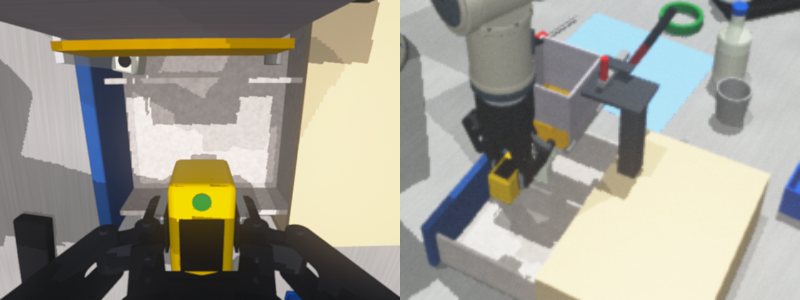

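The logger is held upright over the empty right bay, and the left bay shows a part. I turn the hand by -90° so the wrist camera stays clear of the hopper, then lower it.

>>> {"method": "jog_arm", "body": {
  "deltas": [
    {"gripper":1,"translation":[0,0,0],"dr":[0,0,-0.072]},
    {"gripper":1,"translation":[0,0,0],"dr":[0,0,-0.072]},
    {"gripper":1,"translation":[0,0,0],"dr":[0,0,-0.072]},
    {"gripper":1,"translation":[0,0,0],"dr":[0,0,-0.072]},
    {"gripper":1,"translation":[0,0,0],"dr":[0,0,-0.072]},
    {"gripper":1,"translation":[0,0,0],"dr":[0,0,-0.072]},
    {"gripper":1,"translation":[0,0,0],"dr":[0,0,-0.072]},
    {"gripper":1,"translation":[0,0,0],"dr":[0,0,-0.072]},
    {"gripper":1,"translation":[0,0,0],"dr":[0,0,-0.072]},
    {"gripper":1,"translation":[0,0,0],"dr":[0,0,-0.072]},
    {"gripper":1,"translation":[0,0,0],"dr":[0,0,-0.072]},
    {"gripper":1,"translation":[0,0,0],"dr":[0,0,-0.072]}
  ]
}}

```text
clock: 38.08
eef_pos: [591.6, -192.4, 197.9]
tcp_rot: [3.142, -0.0, -1.281]
contact_force: [0.9, 0.3, -1.1]
opening: 0.417
```

>>> {"method": "jog_arm", "body": {
  "deltas": [
    {"gripper":1,"translation":[0,0,0],"dr":[0,0,-0.072]},
    {"gripper":1,"translation":[0,0,0],"dr":[0,0,-0.064]},
    {"gripper":1,"translation":[0,0,0],"dr":[0,0,0]},
    {"gripper":1,"translation":[0,0,-0.3],"dr":[0,0,0]},
    {"gripper":1,"translation":[0,0,-0.35],"dr":[0,0,0]},
    {"gripper":1,"translation":[0,0,-0.35],"dr":[0,0,0]},
    {"gripper":1,"translation":[0,0,-0.2],"dr":[0,0,0]},
    {"gripper":1,"translation":[0,0,0],"dr":[0,0,0]},
    {"gripper":1,"translation":[0,0,0],"dr":[0,0,0]},
    {"gripper":1,"translation":[0,0,0],"dr":[0,0,0]}
  ]
}}

```text
clock: 38.92
eef_pos: [592.8, -192.1, 79.3]
tcp_rot: [-3.14, -0.001, -1.486]
contact_force: [-0.5, -0.1, -0.1]
opening: 0.416
```

Now the last 32 mm down to the floor, slowly.

>>> {"method": "jog_arm", "body": {
  "deltas": [
    {"gripper":1,"translation":[0,0,-0.15],"dr":[0,0,0]},
    {"gripper":1,"translation":[0,0,-0.1],"dr":[0,0,0]},
    {"gripper":1,"translation":[0,0,-0.04],"dr":[0,0,0]},
    {"gripper":1,"translation":[0,0,-0.02],"dr":[0,0,0]},
    {"gripper":1,"translation":[0,0,0],"dr":[0,0,0]},
    {"gripper":1,"translation":[0,0,0],"dr":[0,0,0]}
  ]
}}

```text
clock: 39.42
eef_pos: [593.1, -191.6, 48.4]
tcp_rot: [-3.139, -0.001, -1.487]
contact_force: [1.5, 2.0, 5.0]
opening: 0.418
```

>>> {"method": "jog_arm", "body": {
  "deltas": [
    {"gripper":-0.3,"translation":[0,0,0],"dr":[0,0,0]},
    {"gripper":-0.3,"translation":[0,0,0],"dr":[0,0,0]},
    {"gripper":-0.3,"translation":[0,0,0],"dr":[0,0,0]},
    {"gripper":-0.3,"translation":[0,0,0.1],"dr":[0,0,0]},
    {"gripper":-0.3,"translation":[0,0,0.3],"dr":[0,0,0]},
    {"gripper":-0.3,"translation":[0,0,0.38],"dr":[0,0,0]},
    {"gripper":-0.3,"translation":[0,0,0.38],"dr":[0,0,0]},
    {"gripper":1,"translation":[0,0,0.35],"dr":[0,0,0]},
    {"gripper":1,"translation":[-0.35,-0.03,0.1],"dr":[0,0,0]},
    {"gripper":1,"translation":[-0.35,-0.03,0],"dr":[0,0,0]},
    {"gripper":1,"translation":[-0.35,-0.03,0],"dr":[0,0,0]},
    {"gripper":1,"translation":[-0.35,-0.03,0],"dr":[0,0,0]}
  ]
}}

```text
clock: 40.42
eef_pos: [450.4, -203.3, 208.7]
tcp_rot: [-3.141, -0.001, -1.487]
contact_force: [-0.3, -0.5, 0.9]
opening: 0.001
```

>>> {"method": "jog_arm", "body": {
  "deltas": [
    {"gripper":1,"translation":[-0.13,-0.01,0],"dr":[0,0,0]},
    {"gripper":1,"translation":[0,0,0],"dr":[0,0,0]},
    {"gripper":1,"translation":[0,0,0],"dr":[0,0,0]},
    {"gripper":1,"translation":[0,0,0],"dr":[0,0,0]}
  ]
}}

```text
clock: 40.75
eef_pos: [440.4, -204.8, 208.6]
tcp_rot: [-3.14, -0.001, -1.487]
contact_force: [0.3, -0.4, 0.5]
opening: 0.003
```

```bash
python3 - <<'E'
from h import *
s=r.sense();print(s['clock'],s['eef_pos'],s['tcp_rot'],s['opening'])
b=snap('scene','s13');im=snap('wrist','w13');t=snap('top','t13')
print(parts('top',t,r.calibration('top')))
cv2.imwrite('pics/m13.png',np.vstack([np.hstack([cv2.resize(t[165:285,300:460],(400,300),interpolation=cv2.INTER_CUBIC),cv2.resize(im,(400,300))]),cv2.resize(b[225:339,225:377],(800,300),interpolation=cv2.INTER_CUBIC)[:,:800]]))
E
```

```text
40.75 [ 440.39261273 -204.82076388  208.55431893] [-3.13982385e+00 -8.55260329e-04 -1.48711001e+00] 0.0026924478678529962
[]
```

View pics/m13.png

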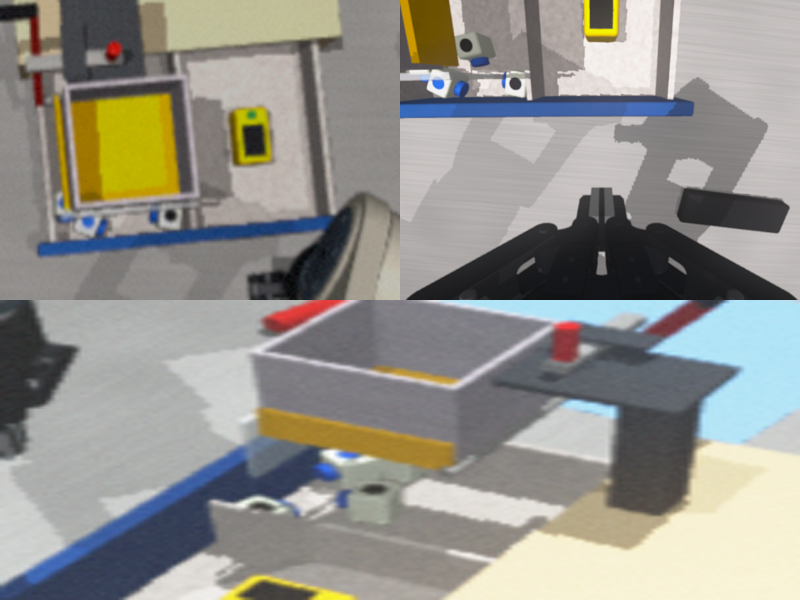

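The logger stands upright in the right bay and the hopper is empty. The wrist view shows three parts in the left bay; the top view shows a fourth by the left wall at (62,208). I take one closer look at the left bay before shutting the drawer.

>>> {"method": "jog_arm", "body": {
  "deltas": [
    {"gripper":1,"translation":[-0.1,0.35,0],"dr":[0,0,0]},
    {"gripper":1,"translation":[0,0.35,0],"dr":[0,0,0]},
    {"gripper":1,"translation":[0,0.35,0],"dr":[0,0,0]},
    {"gripper":1,"translation":[0,0.35,0],"dr":[0,0,0]},
    {"gripper":1,"translation":[0,0.35,0],"dr":[0,0,0]},
    {"gripper":1,"translation":[0,0,0],"dr":[0,0,0]},
    {"gripper":1,"translation":[0,0,0],"dr":[0,0,0]},
    {"gripper":1,"translation":[0,0,0],"dr":[0,0,0]}
  ]
}}

```text
clock: 41.57
eef_pos: [429.5, -29.3, 207.8]
tcp_rot: [3.142, -0.0, -1.485]
contact_force: [1.1, 0.4, 0.4]
opening: -0.001
```

```bash
python3 - <<'E'
from h import *
im=snap('wrist','w14');cv2.imwrite('pics/m14.png',cv2.resize(im[:250],(800,312)))
E
```

```text
(no output)
```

View pics/m14.png

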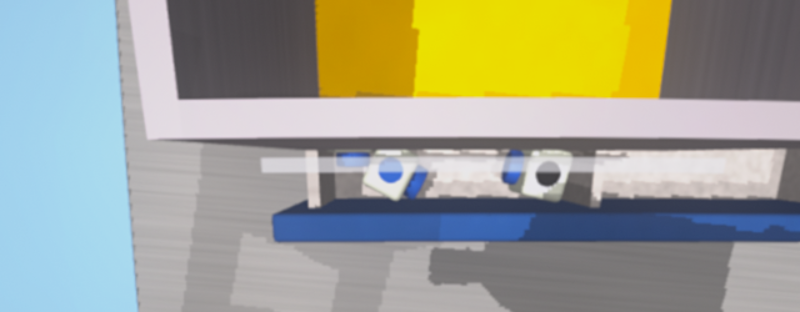

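The left bay shows parts at (390,175) and (545,175) and a third port at (352,158). With the one seen further back before, all four lie low in the bay. Now I go to the drawer front with the fingers shut.

>>> {"method": "jog_arm", "body": {
  "deltas": [
    {"gripper":1,"translation":[-0.1,-0.35,0],"dr":[0,0,0]},
    {"gripper":1,"translation":[0,-0.35,0],"dr":[0,0,0]},
    {"gripper":1,"translation":[0,-0.35,0],"dr":[0,0,0]},
    {"gripper":1,"translation":[0,-0.35,0],"dr":[0,0,0]},
    {"gripper":1,"translation":[0,-0.35,0],"dr":[0,0,0]},
    {"gripper":1,"translation":[0,0,-0.35],"dr":[0,0,0]},
    {"gripper":1,"translation":[0,0,-0.35],"dr":[0,0,0]},
    {"gripper":1,"translation":[0,0,-0.3],"dr":[0,0,0]},
    {"gripper":1,"translation":[0,0,-0.16],"dr":[0,0,0]},
    {"gripper":1,"translation":[0,0,0],"dr":[0,0,0]},
    {"gripper":1,"translation":[0,0,0],"dr":[0,0,0]}
  ]
}}

```text
clock: 42.53
eef_pos: [418.2, -205.3, 91.3]
tcp_rot: [3.14, 0.001, -1.489]
contact_force: [0.1, -0.7, 0.6]
opening: -0.0
```

>>> {"method": "jog_arm", "body": {
  "deltas": [
    {"gripper":1,"translation":[0.15,0.0125,0],"dr":[0,0,0]},
    {"gripper":1,"translation":[0.15,0.0125,0],"dr":[0,0,0]},
    {"gripper":1,"translation":[0.1,0.008,0],"dr":[0,0,0]},
    {"gripper":1,"translation":[0.1,0.008,0],"dr":[0,0,0]},
    {"gripper":1,"translation":[0.1,0.008,0],"dr":[0,0,0]},
    {"gripper":1,"translation":[0.1,0.008,0],"dr":[0,0,0]},
    {"gripper":1,"translation":[0.1,0.008,0],"dr":[0,0,0]},
    {"gripper":1,"translation":[0.1,0.008,0],"dr":[0,0,0]}
  ]
}}

```text
clock: 43.2
eef_pos: [509.7, -197.0, 92.0]
tcp_rot: [3.141, 0.0, -1.487]
contact_force: [-1.8, -1.3, 1.0]
opening: -0.004
```

>>> {"method": "jog_arm", "body": {
  "deltas": [
    {"gripper":1,"translation":[0.1,0.0083,0],"dr":[0,0,0]},
    {"gripper":1,"translation":[0.1,0.0083,0],"dr":[0,0,0]},
    {"gripper":1,"translation":[0.1,0.0083,0],"dr":[0,0,0]},
    {"gripper":1,"translation":[0.1,0.0083,0],"dr":[0,0,0]},
    {"gripper":1,"translation":[0.1,0.0083,0],"dr":[0,0,0]},
    {"gripper":1,"translation":[0.1,0.0083,0],"dr":[0,0,0]},
    {"gripper":1,"translation":[0.1,0.0083,0],"dr":[0,0,0]},
    {"gripper":1,"translation":[0.1,0.0083,0],"dr":[0,0,0]},
    {"gripper":1,"translation":[0.1,0.0083,0],"dr":[0,0,0]},
    {"gripper":1,"translation":[0.1,0.0083,0],"dr":[0,0,0]},
    {"gripper":1,"translation":[0.1,0.0083,0],"dr":[0,0,0]},
    {"gripper":1,"translation":[0.1,0.0083,0],"dr":[0,0,0]}
  ]
}}

```text
clock: 44.2
eef_pos: [629.9, -187.0, 91.8]
tcp_rot: [3.141, 0.0, -1.487]
contact_force: [-1.8, 1.9, -0.4]
opening: -0.004
```

>>> {"method": "jog_arm", "body": {
  "deltas": [
    {"gripper":1,"translation":[0.04,0.0033,0],"dr":[0,0,0]},
    {"gripper":1,"translation":[0.04,0.0033,0],"dr":[0,0,0]},
    {"gripper":1,"translation":[0.02,0.0017,0],"dr":[0,0,0]},
    {"gripper":1,"translation":[0.02,0.0017,0],"dr":[0,0,0]},
    {"gripper":1,"translation":[0,0,0],"dr":[0,0,0]},
    {"gripper":1,"translation":[0,0,0],"dr":[0,0,0]}
  ]
}}

```text
clock: 44.7
eef_pos: [641.0, -186.2, 92.0]
tcp_rot: [-3.141, -0.0, -1.487]
contact_force: [-0.4, 0.2, 0.6]
opening: 0.002
```

>>> {"method": "jog_arm", "body": {
  "deltas": [
    {"gripper":1,"translation":[0.025,0.002,0],"dr":[0,0,0]},
    {"gripper":1,"translation":[0.025,0.002,0],"dr":[0,0,0]},
    {"gripper":1,"translation":[0,0,0],"dr":[0,0,0]}
  ]
}}

```text
clock: 44.95
eef_pos: [646.4, -185.8, 92.0]
tcp_rot: [-3.141, -0.0, -1.487]
contact_force: [-0.1, -0.6, -0.1]
opening: 0.004
```

>>> {"method": "jog_arm", "body": {
  "deltas": [
    {"gripper":1,"translation":[0.02,0.002,0],"dr":[0,0,0]},
    {"gripper":1,"translation":[0,0,0],"dr":[0,0,0]},
    {"gripper":1,"translation":[0,0,0],"dr":[0,0,0]}
  ]
}}

```text
clock: 45.2
eef_pos: [648.2, -185.6, 91.9]
tcp_rot: [-3.141, -0.0, -1.487]
contact_force: [-0.5, -0.2, -0.3]
opening: 0.002
```

>>> {"method": "jog_arm", "body": {
  "deltas": [
    {"gripper":1,"translation":[0.02,0.002,0],"dr":[0,0,0]},
    {"gripper":1,"translation":[0.02,0.002,0],"dr":[0,0,0]},
    {"gripper":1,"translation":[0,0,0],"dr":[0,0,0]}
  ]
}}

```text
clock: 45.45
eef_pos: [652.3, -185.2, 91.9]
tcp_rot: [-3.141, -0.0, -1.487]
contact_force: [0.2, -0.1, -0.4]
opening: -0.001
```

```bash
python3 - <<'E'
from h import *
im=snap('wrist','w15');t=snap('top','t15');c=r.calibration('top')
hsv=cv2.cvtColor(t,cv2.COLOR_BGR2HSV)
m=(hsv[...,0]>100)&(hsv[...,0]<125)&(hsv[...,1]>120); m[:150]=0;m[275:]=0;m[:,:300]=0;m[:,460:]=0
ys,xs=np.where(m)
psi=.08375;ex=np.array([np.cos(psi),np.sin(psi)]);O=np.array([670.4,-109.2])
for u in range(310,450,10):
    v=ys[xs==u]
    if len(v):
        p=px2w('top',(u,v.max()+.5),100,c);print(u,v.min(),v.max(),round((p[:2]-O)@ex,1))
E
```

```text
310 194 199 -22.9
320 194 199 -25.1
360 188 193 -18.6
370 187 193 -20.8
380 186 193 -23.0
390 185 186 -7.3
```

>>> {"method": "jog_arm", "body": {
  "deltas": [
    {"gripper":1,"translation":[0.02,0.002,0],"dr":[0,0,0]},
    {"gripper":1,"translation":[0,0,0],"dr":[0,0,0]},
    {"gripper":1,"translation":[0,0,0],"dr":[0,0,0]}
  ]
}}

```text
clock: 45.8
eef_pos: [652.7, -185.0, 91.7]
tcp_rot: [3.139, 0.0, -1.487]
contact_force: [-6.9, -0.2, 3.4]
opening: -0.003
```

View pics/w15.png

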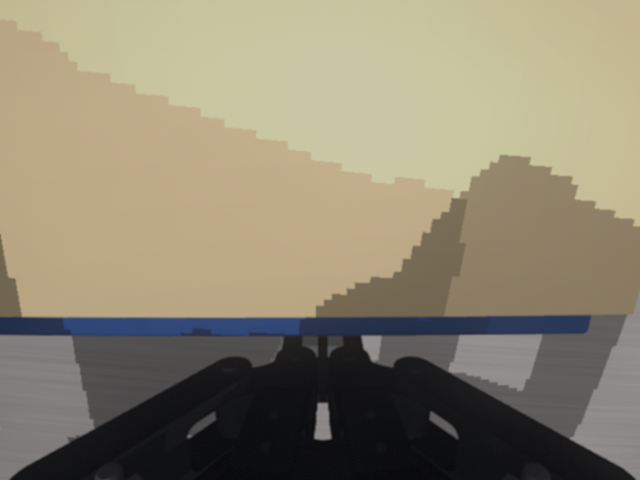

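The drawer's blue front lies flush against the cabinet (row ~320), and the push meets a stop (7 N). I press a little more to be sure, then back off.

>>> {"method": "jog_arm", "body": {
  "deltas": [
    {"gripper":1,"translation":[0.02,0.002,0],"dr":[0,0,0]},
    {"gripper":1,"translation":[0,0,0],"dr":[0,0,0]},
    {"gripper":1,"translation":[0,0,0],"dr":[0,0,0]}
  ]
}}

```text
clock: 46.05
eef_pos: [652.7, -185.0, 91.6]
tcp_rot: [3.135, 0.001, -1.487]
contact_force: [-14.6, -1.7, 8.6]
opening: 0.002
```

>>> {"method": "jog_arm", "body": {
  "deltas": [
    {"gripper":1,"translation":[-0.1,-0.008,0],"dr":[0,0,0]},
    {"gripper":1,"translation":[-0.35,-0.03,0],"dr":[0,0,0]},
    {"gripper":1,"translation":[-0.35,-0.03,0],"dr":[0,0,0]},
    {"gripper":1,"translation":[-0.35,-0.03,0.1],"dr":[0,0,0]},
    {"gripper":1,"translation":[-0.3,-0.1,0.35],"dr":[0,0,0]},
    {"gripper":1,"translation":[-0.1,-0.2,0.35],"dr":[0,0,0]},
    {"gripper":1,"translation":[0,-0.35,0.2],"dr":[0,0,0]},
    {"gripper":1,"translation":[0,-0.35,0.1],"dr":[0,0,0]},
    {"gripper":1,"translation":[0,0,0],"dr":[0,0,0]},
    {"gripper":1,"translation":[0,0,0],"dr":[0,0,0]},
    {"gripper":1,"translation":[0,0,0],"dr":[0,0,0]}
  ]
}}

```text
clock: 46.97
eef_pos: [503.9, -293.0, 197.4]
tcp_rot: [3.141, 0.001, -1.488]
contact_force: [-0.3, -0.3, -0.2]
opening: -0.004
```

```bash
python3 - <<'E'
from h import *
s=r.sense();print(s['clock'],s['eef_pos'],s['contact_force'])
b=snap('scene','s16');t=snap('top','t16')
cv2.imwrite('pics/m16.png',np.hstack([cv2.resize(t[130:290,290:460],(400,400),interpolation=cv2.INTER_CUBIC),cv2.resize(b[190:390,210:410],(400,400),interpolation=cv2.INTER_CUBIC)]))
E
```

```text
46.9667 [ 503.93301818 -293.04312027  197.37792962] [-0.27300781 -0.32907124 -0.21018058]
```

View pics/m16.png

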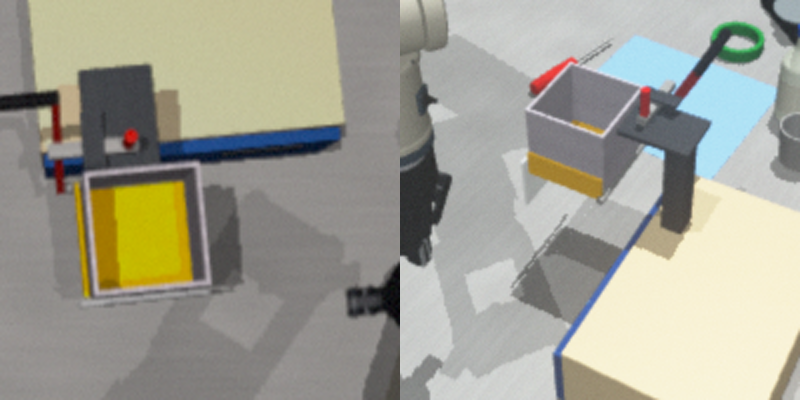

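The drawer front is flush, the hopper is empty with its trap shut, the peg is at its starting place, and no parts lie on the bench. I hand it in.

```bash
python3 -c "
from rig import r
print(r.sign_off(), r.sense()['clock'])"
```

```text
the job is handed in; nothing more can be done
the job is handed in; nothing more can be done
```

The job is done and handed in at about 47 s of the 210 s limit; `sign_off` reports no verdict.

**What I did:** I found four valve bodies and put all of them in the hopper. I drew the bolt about 30 mm, swung the trap fully open, swung it back to its stop and pushed the bolt home. I then stood the logger in the right bay and pushed the drawer shut.

**Last checks:**
- **Trap:** pushing it shut met a stop at about 17 N, and in the last pictures it is shut with the hopper empty.
- **Bolt:** it met its stop at about 12 N, and the peg was back at y = -26, where it stood before I drew it.
- **Drawer:** it met its stop at about 15 N, and its front is flush with the cabinet in the last pictures.
- **Logger:** it was upright in its bay in the last look before I shut the drawer.
- **Robot:** it ended clear of everything, with no contact force.

**Less certain:**
- **Valve bodies:** I never had all four in full view at once after the drop. Three showed clearly, and the fourth only as a blue port by the left wall of the left bay. The hopper, mat and the bench in view were empty.
- **Bystanders:** I did not measure their final positions; nothing I did touched them.

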